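# Mix the glass paints and stow them in the sprung-lid chest

### The arm

A 6-joint arm with a two-finger parallel gripper is mounted at the origin on the work surface. World frame = base frame: x ahead of the robot, y to its left, z up, the work surface at z = 0. Lengths are in mm, angles in degrees, forces in N, time in s.
With the tool pointing down it reaches from about 350 to 850 mm from the base axis. Payload 8.1 kg.
Tool frame: the origin (TCP) lies midway between the tips of the shut fingers; the grasp point (between the pads) lies 19 mm behind it; z points along the fingers, y is the line along which they close (so a half turn about z gives the same grasp; the last joint's range is limited). The gripper opens to 85 mm and grips with 20 to 120 N. Pads are 22 mm wide; open, the fingers measure 114 mm over their backs; the gripper's body (76 mm by 85 mm) begins 54 mm behind the grasp point. The pads swing forward as they close: fully open they stand 13 mm farther back than shut.
Start: joints at [-4.893, 7.471, 85.268, -0, 87.261, -4.893], TCP at [600.004, 0.022, 231.292] pointing down, gripper open.
Joint ranges: [-169.43, 169.43], [-51.17, 129.36], [1.28, 143.12], [-76.62, 256.62], [0, 156.53], [-152.29, 152.29]. Speed limits (degrees/s): [136.94, 136.94, 159.86, 180, 180, 180].

### API

Orientations are given as [roll, pitch, yaw] about the fixed x, y, z axes, in that order (R = Rz(yaw) Ry(pitch) Rx(roll)).
In Python, from bench import r gives the robot as it stands. The module is installed in compiled form; this text tells all that it offers.
- The arm moves only by the tool jog_arm, never from a script. Its argument "rows" is a list of rows, each a list of 2 entries, a list of its own where there are three numbers: the shift along the tool's x, y, z in mm, then the turn, a rotation vector about the tool's x, y, z in rad. A call has 1 to 10 rows; each row is the pose to reach, as a shift and turn from the pose commanded when the call began, along the tool's axes at that moment; what a row does not reach only later rows make up. A row lasts 1/10 s, in which the tool goes at most 50 mm and 8.59 degrees, less where a joint would pass 70% of its speed; a pose out of reach is approached as far as the arm can. A call with a gripper value outside its range is refused whole. "grip" is the finger opening in mm, from 0 to 85.4, set as the call begins (left out, the last holds). The fingers move at their own pace and stop on an object; "force" is the grip in N (left out, the last holds). Time passes only in rows, so rows that repeat a pose let the fingers close. It gives the time, the measured TCP pose, the force, the opening and the grip force at its end, in the units of the state.
- r.sense(): the state, without advancing time (a new reading comes with each control period).
- r.snapshot(name): name is "scene" or "side" or "wrist"; returns (picture, depth): 480x640x3 uint8, blue, green, red; 480x640 float32, mm along the optical axis (not along the pixel's ray), 0 where there is no reading.
- r.camera_params(name): a dict with "fx", "fy", "cx", "cy" (pixels), "pose" (4x4, takes a point from camera to world coordinates); the wrist camera has in their place "tool_from_camera" (4x4, takes a point from camera to tool coordinates, whose origin is the TCP and whose axes are the flange's). Camera axes: x right, y down, z forward; pixel columns grow to the right and rows downward; lengths in mm; the calibration is good to about 2 mm. The wrist camera is an equidistant fisheye: a pixel r from the principal point sees the ray r / f radians off the axis. A picture is of the moment at which its call begins: read the wrist's pose just before it. camera_params takes no time and is no camera call.
- r.hand_in(): hands the job in; it is judged then, once.
The state is a dict: "time": time; "joint_pos": joint angles; "qd": joint speeds; "joint_efforts": joint torques, N m; "tool_pos": TCP position; "tcp_rot": TCP orientation; "ft_force": force on the tool from outside, world axes, zero at the start; "wrist_torque": the same for the moment, N m; "finger_gap": finger opening in mm; "grip_force": force on a finger pad.
Only numpy, scipy, OpenCV 4.12 (cv2) and the standard library are available. Lean on these libraries where they do the work, as an engineer would, in place of code of your own. Each camera call takes 0.05 s, during which the arm holds its last target. There are 200 camera calls.

### The job

Mix the glass paints and put them away: taking whichever jars are here in the order white, yellow, red, blue, press each one upright onto the mixer's sprung pad until the pad is fully down, and hold it there for three seconds. Swing the paint chest's sprung lid right back so that it stays open, set every jar gently upright on the chest floor, and at the end ease the lid down until it is fully shut, holding it all the way so that it never slams. Leave the other things on the bench where they are.

Things in the scene. Friction and masses are not known exactly. Their poses are not given: they have to be found in the camera images.
- chest: grey open-topped paint chest, fixed to the bench, 135 (its x) x 280 (its y) x 78 mm high, walls and floor 4 mm thick; origin at the centre of its underside, on the bench. Its front looks along its own -x; the lid is hinged along its back (+x) rim. Jars stand freely anywhere on its plain floor, which is 127 x 272 mm; a standing jar ends 4 mm below the rim, so hold jars near the top, with the fingers along the chest's x, to keep the gripper off the walls
- chest_floor (a point): centre of the chest's inner floor, 4 mm above the bench; axes as the chest
- lid (a joint): angle of the chest's red sprung lid: 0 shut, grows as it opens, stop at 2.2 rad. The lid is a 135 x 280 x 6 mm plate of 0.42 kg. Its weight and a return spring (about 0.1 N m) pull it shut, about 2 N at the bar, so it slams if let go; only when swung back beyond about 2.0 rad does it fall back on its stop and stay open by itself
- lid_hinge (a point): middle of the lid's hinge line, 81 mm above the bench, fixed to the chest; axes as the chest; the hinge line runs along the chest's y
- lid_bar (a point): middle of the steel bar handle on the lid's free edge: a round bar 10 mm thick, 100 mm long, parallel to the hinge, free all round over its middle 80 mm. With the lid shut it lies 170 mm in front of the hinge line (chest -x) and 25 mm above it, 106 mm above the bench, 35 mm in front of the lid's edge; it swings with the lid. It can be pinched from above and turns between the fingers as the lid swings
- mixer: touch mixer, fixed to the bench: white box on a blue foot with a red band, 150 (its x) x 120 (its y) x 100 mm high, a round black rubber pad on top; origin at the centre of its underside
- pad_down (a point): fixed to the mixer, on the pad's axis, 107 mm above the bench: where the centre of the pad's top face lies when the pad is fully pressed. At rest the pad's top is 8 mm higher (115 mm above the bench). Pad diameter 60 mm
- pad (a joint): how far the pad is pressed: 0 at rest, 0.008 m fully down on its stop. It takes about 3 N to start it and 9 N to hold it fully down; a jar's own weight does not move it
- jar_white: closed jar of white glass paint with a white lid, on a heavy round foot: foot 60 mm diameter and 10 mm high, body above it 46 mm diameter, 70 mm high in all, 0.10 to 0.21 kg, standing on the bench; origin at the centre of its underside, z up. May be absent
- jar_yellow: closed jar of yellow glass paint with a yellow lid, on a heavy round foot: foot 60 mm diameter and 10 mm high, body above it 46 mm diameter, 70 mm high in all, 0.10 to 0.21 kg, standing on the bench; origin at the centre of its underside, z up. May be absent
- jar_red: closed jar of red glass paint with a red lid, on a heavy round foot: foot 60 mm diameter and 10 mm high, body above it 46 mm diameter, 70 mm high in all, 0.10 to 0.21 kg, standing on the bench; origin at the centre of its underside, z up. May be absent
- jar_blue: closed jar of blue glass paint with a blue lid, on a heavy round foot: foot 60 mm diameter and 10 mm high, body above it 46 mm diameter, 70 mm high in all, 0.10 to 0.21 kg, standing on the bench; origin at the centre of its underside, z up. May be absent
- weight: bystander: small brass weight, 32 mm diameter, 30 mm high, stands among the jars; origin at its underside
- mug: bystander: white mug, 76 mm diameter, 90 mm high, handle at its +y; origin at its underside
- foil_roll: bystander: flat roll of copper foil, 60 mm diameter, 12 mm high; origin at its underside
- brush: bystander: brush lying along its x, about 200 mm long
- glass_green_piece: bystander: piece of green glass lying flat, 80 x 55 x 5 mm; origin at its underside
- glass_amber_piece: bystander: piece of amber glass lying flat, 65 x 50 x 5 mm; origin at its underside
- cutter: bystander: brass glass cutter lying along its x, 140 mm long, 14 mm thick
Things that resemble listed ones, but are neither listed nor needed, are in the scene too. Leave any brown or green look-alike of the mixer alone.

How it is judged (in metres and radians):
On the way, in this order (a step that is already met when the one before it is completed fails the run):
1. the white jar, upright, presses the mixer's pad fully down (within 2 mm of its stop) for 2.5 s (z of jar_white in the frame of pad_down below 0.002 m and horizontal distance between jar_white and pad_down below 0.018 m and angle between jar_white's own z axis and vertical below 0.15 rad), for 2.5 s.
2. the yellow jar, upright, presses the mixer's pad fully down (within 2 mm of its stop) for 2.5 s (z of jar_yellow in the frame of pad_down below 0.002 m and horizontal distance between jar_yellow and pad_down below 0.018 m and angle between jar_yellow's own z axis and vertical below 0.15 rad), for 2.5 s.
3. the red jar, upright, presses the mixer's pad fully down (within 2 mm of its stop) for 2.5 s (z of jar_red in the frame of pad_down below 0.002 m and horizontal distance between jar_red and pad_down below 0.018 m and angle between jar_red's own z axis and vertical below 0.15 rad), for 2.5 s.
4. the blue jar, upright, presses the mixer's pad fully down (within 2 mm of its stop) for 2.5 s (z of jar_blue in the frame of pad_down below 0.002 m and horizontal distance between jar_blue and pad_down below 0.018 m and angle between jar_blue's own z axis and vertical below 0.15 rad), for 2.5 s.
At the end, for the whole second after the job is handed in: Every jar present has been pressed in order, stands upright (within 0.15 rad) and at rest on the chest's inner floor (within 8 mm), and the lid is shut (within 0.03 rad) and still (value of joint lid below 0.03 rad and velocity of joint lid between -0.1 and 0.1 rad/s and x of jar_white in the frame of chest_floor between -0.0635 and 0.0635 m and y of jar_white in the frame of chest_floor between -0.136 and 0.136 m and z of each of jar_white, jar_yellow, jar_red, jar_blue in the frame of chest_floor below 0.008 m and angle between each of jar_white, jar_yellow, jar_red, jar_blue's own z axis and vertical below 0.15 rad and linear speed of each of jar_white, jar_yellow, jar_red, jar_blue below 0.02 m/s and x of jar_yellow in the frame of chest_floor between -0.0635 and 0.0635 m and y of jar_yellow in the frame of chest_floor between -0.136 and 0.136 m and x of jar_red in the frame of chest_floor between -0.0635 and 0.0635 m and y of jar_red in the frame of chest_floor between -0.136 and 0.136 m and x of jar_blue in the frame of chest_floor between -0.0635 and 0.0635 m and y of jar_blue in the frame of chest_floor between -0.136 and 0.136 m); the robot touches nothing.
It fails at once if the lid slams: it closes faster than 3 rad/s (velocity of joint lid below -3 rad/s).
It fails at once if a jar is dropped or thrown into the chest (faster than 1 m/s inside it) ((x of jar_white in the frame of chest_floor between -0.0635 and 0.0635 m and y of jar_white in the frame of chest_floor between -0.136 and 0.136 m and z of jar_white in the frame of chest_floor below 0.06 m and linear speed of jar_white above 1 m/s) or (x of jar_yellow in the frame of chest_floor between -0.0635 and 0.0635 m and y of jar_yellow in the frame of chest_floor between -0.136 and 0.136 m and z of jar_yellow in the frame of chest_floor below 0.06 m and linear speed of jar_yellow above 1 m/s) or (x of jar_red in the frame of chest_floor between -0.0635 and 0.0635 m and y of jar_red in the frame of chest_floor between -0.136 and 0.136 m and z of jar_red in the frame of chest_floor below 0.06 m and linear speed of jar_red above 1 m/s) or (x of jar_blue in the frame of chest_floor between -0.0635 and 0.0635 m and y of jar_blue in the frame of chest_floor between -0.136 and 0.136 m and z of jar_blue in the frame of chest_floor below 0.06 m and linear speed of jar_blue above 1 m/s)).
It fails at once if a bystander is moved more than 50 mm (distance of any of weight, mug, foil_roll, brush, glass_green_piece, glass_amber_piece, cutter from where it was at the start of the episode above 0.05 m).
Of jar_white, jar_yellow, jar_red, jar_blue only 2 to 3 are there at a start; the rules pass over those that are not, and their reading is None.
At some moment in a run one of jar_white, jar_yellow, jar_red, jar_blue may be knocked a few centimetres aside while the robot is not near it.
It also fails if it takes over 210 s, if anything falls off the work surface, if the arm or the gripper's body presses on something with over 40 N, if the wrist force passes 120 N, or if a joint passes its speed limit or range.

## Working session

There is one attempt and no reset: what is moved stays moved. The work goes in short steps, Python scripts to look and compute and a tool call to move; the robot and the scene stay as the last step left them, time stands still between calls to the robot, and variables do not carry over. Pictures are saved under pics/ and viewed, at most 14 in all, crops included, and the job is handed in when it is done.

Besides the shell and the picture viewer there is one more tool, called after "Call:" as name(argument=value, ...), one argument or row to a line, values as JSON. jog_arm: Moves the arm, as the interface text tells. Its arguments: {"type":"object","properties":{"rows":{"type":"array"},"grip":{"type":"number"},"force":{"type":"number"}},"required":["rows"]}

```bash
mkdir -p pics; ls; python3 - <<'E'
from bench import r
import cv2,numpy as np
for n in("scene","side"):
    p,d=r.snapshot(n); cv2.imwrite(f"pics/{n}0.png",p); np.save(f"pics/{n}0.npy",d)
    c=r.camera_params(n); print(n,{k:np.round(np.array(v),3).tolist() for k,v in c.items()})
print(r.camera_params("wrist")); print(r.sense())
E
```

```text
pics
scene {'fx': 479.315, 'fy': 479.315, 'cx': 322.306, 'cy': 235.077, 'pose': [[-0.54, 0.518, -0.663, 1142.031], [0.842, 0.342, -0.418, 360.145], [0.01, -0.784, -0.621, 719.795], [0.0, 0.0, 0.0, 1.0]]}
side {'fx': 577.041, 'fy': 577.041, 'cx': 319.711, 'cy': 242.46, 'pose': [[0.75, -0.438, 0.496, -300.331], [-0.662, -0.497, 0.561, -919.11], [0.001, -0.749, -0.662, 1120.51], [0.0, 0.0, 0.0, 1.0]]}
{'fx': 371.64829954431775, 'fy': 371.64829954431775, 'cx': 322.89915032282033, 'cy': 235.1717341781809, 'tool_from_camera': array([[-1.44154575e-04, -9.45724298e-01, -3.24970047e-01,
         8.36910666e+01],
       [ 9.99999862e-01,  2.79742034e-05, -5.25003581e-04,
         1.74696939e-01],
       [ 5.05599421e-04, -3.24970078e-01,  9.45724163e-01,
        -1.42295783e+02],
       [ 0.00000000e+00,  0.00000000e+00,  0.00000000e+00,
         1.00000000e+00]])}
{'time': 0.1, 'joint_pos': array([-4.89274559e+00,  7.51223072e+00,  8.53259061e+01, -1.21156596e-03,
        8.72610430e+01, -4.89427817e+00]), 'qd': array([ 0.02380718, -0.11814578, -0.22525817,  0.00026204, -0.02465048,
       -0.11694551]), 'joint_efforts': array([ 1.52257860e-03, -5.70947063e+01, -5.01941299e+01, -1.80579236e-04,
        8.16394575e-03,  5.26326357e-05]), 'tool_pos': array([5.99484710e+02, 6.20070786e-02, 2.30306744e+02]), 'tcp_rot': array([-1.79901079e+02, -7.25609615e-03,  9.00015853e+01]), 'ft_force': array([0.70539329, 0.04574624, 0.50450494]), 'wrist_torque': array([ 0.01263044, -0.05043445, -0.01424224]), 'grip_force': 0.0, 'finger_gap': 85.10779587715307}
```

View pics/scene0.png

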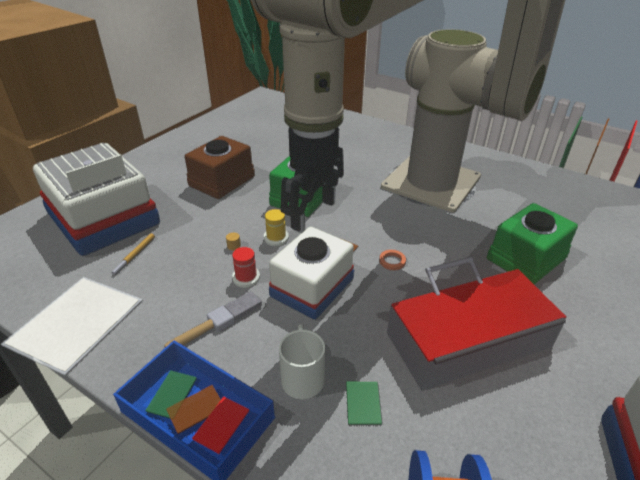

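View pics/side0.png

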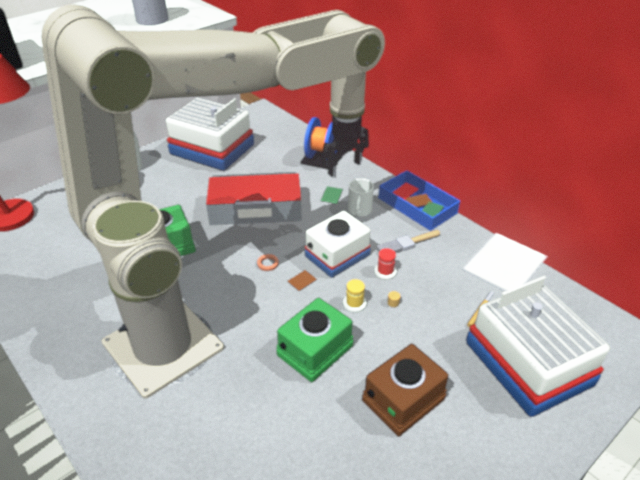

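Scene: the white mixer with black pad is at (312,265). The brown (220,165) and green (295,185), (533,240) boxes are look-alikes. Yellow jar (275,225), red jar (245,265), weight (233,241), mug (302,365), chest (480,320) with its bar at (455,270) towards the robot. No white or blue jar is visible yet, so I'll check occluded regions with a depth top view.

```bash
cat > h.py <<'E'
from bench import r
import cv2,numpy as np
def cloud(n,p=None,d=None):
    if p is None: p,d=r.snapshot(n)
    c=r.camera_params(n); v,u=np.mgrid[:480,:640]
    P=np.stack([(u-c["cx"])/c["fx"]*d,(v-c["cy"])/c["fy"]*d,d],-1)@c["pose"][:3,:3].T+c["pose"][:3,3]
    P[d<=0]=np.nan
    return p,P
def ray(n,uv,z):
    c=r.camera_params(n); uv=np.atleast_2d(uv)
    D=np.c_[(uv[:,0]-c["cx"])/c["fx"],(uv[:,1]-c["cy"])/c["fy"],np.ones(len(uv))]@c["pose"][:3,:3].T
    o=c["pose"][:3,3]; return o+D*((z-o[2])/D[:,2])[:,None]
def wray(uv,z):
    """wrist fisheye pixels onto plane z; uses present state"""
    from scipy.spatial.transform import Rotation as R
    s=r.sense(); c=r.camera_params("wrist"); uv=np.atleast_2d(uv).astype(float)
    a=np.c_[(uv[:,0]-c["cx"]),(uv[:,1]-c["cy"])]/c["fx"]; t=np.linalg.norm(a,axis=1)+1e-9
    D=np.c_[a*(np.sin(t)/t)[:,None],np.cos(t)]
    T=np.eye(4);T[:3,:3]=R.from_euler("xyz",s["tcp_rot"],degrees=True).as_matrix();T[:3,3]=s["tool_pos"]
    T=T@c["tool_from_camera"]; D=D@T[:3,:3].T; o=T[:3,3]
    return o+D*((z-o[2])/D[:,2])[:,None]
E
python3 - <<'E'
from h import *
# top view: x 150..950 up, y -650..650 
img=np.full((600,800,3),40,np.uint8); H=np.full((600,800),-1.)
for n in("side","scene"):
    p,P=cloud(n,cv2.imread(f"pics/{n}0.png"),np.load(f"pics/{n}0.npy"))
    hsv=cv2.cvtColor(p,cv2.COLOR_BGR2HSV)
    m=np.isfinite(P[...,0])&(P[...,2]<160)&(P[...,2]>-5)
    X=P[m]; C=p[m]; o=np.argsort(X[:,2]); X=X[o];C=C[o]
    ix=(590-(X[:,0]-100)/1.5).astype(int); iy=(400-X[:,1]/1.5).astype(int)
    k=(ix>=0)&(ix<598)&(iy>=0)&(iy<798)
    for a in(0,1):
      for b in(0,1):
        img[ix[k]+a,iy[k]+b]=C[k]
    red=(hsv[...,1]>180)&((hsv[...,0]<6)|(hsv[...,0]>174))&(hsv[...,2]>120)
    for nm,mm in(("yel",(abs(hsv[...,0].astype(int)-25)<5)&(hsv[...,1]>170)),("red",red),("blk",(p.max(2)<50))):
        mm=mm&m
        k,l,st,ce=cv2.connectedComponentsWithStats(mm.astype(np.uint8))
        for i in range(1,k):
            if st[i,4]>60:
                Q=P[l==i]; t=Q[Q[:,2]>np.percentile(Q[:,2],90)-6]
                print(n,nm,ce[i].round(),st[i,4],"top mean",t.mean(0).round(),"minmax",((t.min(0)+t.max(0))/2).round())
    # lid rect
    lid=red&m&(P[...,2]>60)&(P[...,2]<100)
    k,l,st,ce=cv2.connectedComponentsWithStats(lid.astype(np.uint8)); i=1+np.argmax(st[1:,4])
    Q=P[l==i]; Q=Q[Q[:,2]>78]; print("lid",cv2.minAreaRect(Q[:,:2].astype(np.float32)),np.median(Q[:,2]))
cv2.imwrite("pics/top0.png",img)
E
```

```text
side red [498.  78.] 11467 top mean [1678.  299.  149.] minmax [1680.  443.  149.]
side red [ 13. 213.] 665 top mean [-87. 731.  25.] minmax [-88. 738.  41.]
side red [538. 379.] 587 top mean [ 550. -676.   68.] minmax [ 587. -643.   69.]
lid ((1676.0994873046875, 276.675048828125), (1243.6328125, 39.55744552612305), 89.85144805908203) 89.09302727707768
scene yel [274. 215.] 158 top mean [ 446. -210.   70.] minmax [ 446. -210.   71.]
scene red [243. 254.] 213 top mean [ 592. -181.   70.] minmax [ 592. -182.   70.]
scene red [475. 314.] 7836 top mean [500. 281.  84.] minmax [492. 282.  84.]
scene red [220. 424.] 1401 top mean [886.  16.  26.] minmax [885.  15.  26.]
scene blk [257.  28.] 65 top mean [ -860. -1322.    72.] minmax [ -864. -1320.    73.]
scene blk [217. 148.] 172 top mean [ 331. -485.  114.] minmax [ 328. -487.  114.]
scene blk [539. 221.] 360 top mean [197. 311. 114.] minmax [193. 312. 114.]
scene blk [313. 256.] 71 top mean [557. -30. 112.] minmax [552. -35. 112.]
lid ((489.90313720703125, 279.61505126953125), (134.69129943847656, 279.5129699707031), 53.36731719970703) 83.70335728354752
```

View pics/top0.png

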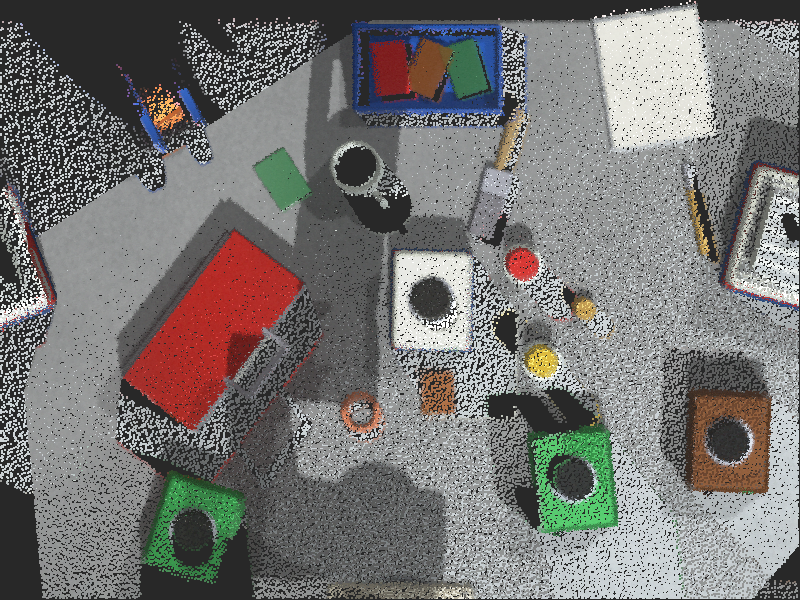

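The top view shows only yellow (540,360) and red (522,263) jars, the true white mixer with a pad at (431,298), and the chest with its lid shut and bar at (257,365). I'll refine these numbers and check with the wrist camera for hidden jars.

```bash
python3 - <<'E'
from h import *
S=cv2.imread("pics/scene0.png"); D=np.load("pics/scene0.npy"); V=cv2.imread("pics/side0.png"); DV=np.load("pics/side0.npy")
for n,p,d in(("scene",S,D),("side",V,DV)):
    p,P=cloud(n,p,d); hsv=cv2.cvtColor(p,cv2.COLOR_BGR2HSV).astype(int)
    z=P[...,2]; x=P[...,0]; y=P[...,1]
    box=(abs(x-540)<110)&(abs(y+50)<90)
    for nm,m in (("pad",(p.max(2)<90)&(z>108)&(z<120)&box),
        ("padring",(z>109)&(z<120)&box),
        ("mixtop",(z>96)&(z<120)&box),
        ("yel",(hsv[...,1]>110)&(abs(hsv[...,0]-25)<10)&(z>64)&(z<75)&(abs(x-446)<60)&(abs(y+210)<60)),
        ("red",(hsv[...,1]>130)&((hsv[...,0]<8)|(hsv[...,0]>172))&(z>64)&(z<75)&(abs(x-592)<60)&(abs(y+181)<60)),
        ("bar",(z>99)&(z<113)&(abs(x-440)<80)&(abs(y-205)<90)),
        ("lid",(z>79)&(z<88)&(abs(x-490)<170)&(abs(y-280)<170)&(hsv[...,1]>130))):
        Q=P[m]
        if len(Q)<15: print(n,nm,len(Q)); continue
        uv=np.argwhere(m)[:,::-1].astype(np.float32)
        zz=dict(pad=115,padring=115,mixtop=100,yel=70,red=70,bar=110,lid=84)[nm]
        R_=ray(n,uv,zz)[:,:2].astype(np.float32)
        print(n,nm,len(Q),"med z",np.median(Q[:,2]).round(1),"circ",np.round(cv2.minEnclosingCircle(R_)[0],1),round(cv2.minEnclosingCircle(R_)[1],1),"rect",[np.round(a,1) for a in cv2.minAreaRect(R_)])
p,d=r.snapshot("wrist"); cv2.imwrite("pics/wrist0.png",p)
E
```

```text
scene pad 501 med z 114.5 circ [540.8 -43. ] 32.4 rect [array([541. , -43.2]), array([61.3, 57.2]), np.float64(33.4)]
scene padring 508 med z 114.6 circ [539.9 -43.8] 33.0 rect [array([539.1, -43.4]), array([64.5, 59.2]), np.float64(33.4)]
scene mixtop 2548 med z 100.2 circ [539.4 -43.8] 85.4 rect [array([539.8, -42.7]), array([112.1, 141.9]), np.float64(88.8)]
scene yel 208 med z 69.4 circ [ 447.6 -206.6] 25.7 rect [array([ 448.2, -207.5]), array([46.8, 44.1]), np.float64(33.5)]
scene red 277 med z 69.6 circ [ 593.5 -178.8] 25.7 rect [array([ 593.4, -178.8]), array([51.3, 41.2]), np.float64(41.0)]
scene bar 306 med z 107.5 circ [439.  207.7] 54.6 rect [array([439.7, 207.9]), array([ 32.7, 106.9]), np.float64(53.7)]
scene lid 8504 med z 83.7 circ [493.1 281.7] 153.2 rect [array([492.2, 281.2]), array([134. , 280.1]), np.float64(52.9)]
side pad 209 med z 115.7 circ [531.8 -51.2] 30.0 rect [array([532.4, -51.7]), array([59.3, 49. ]), np.float64(47.9)]
side padring 262 med z 115.8 circ [532.1 -47.3] 34.3 rect [array([533. , -49.2]), array([63.7, 57.3]), np.float64(48.0)]
side mixtop 1352 med z 101.9 circ [533.5 -47.8] 87.5 rect [array([532.7, -51.4]), array([118.6, 146. ]), np.float64(88.8)]
side yel 182 med z 70.5 circ [ 442.5 -215.1] 25.2 rect [array([ 441.4, -214.6]), array([49.5, 40.5]), np.float64(45.4)]
side red 153 med z 70.6 circ [ 588.7 -186.7] 25.4 rect [array([ 587.8, -184.9]), array([48.5, 40.3]), np.float64(44.2)]
side bar 111 med z 108.0 circ [428.5 197.2] 50.3 rect [array([427.9, 196.4]), array([ 19.6, 100.3]), np.float64(54.4)]
side lid 2022 med z 84.7 circ [490.2 279.3] 149.9 rect [array([490.6, 279. ]), array([136.9, 275.2]), np.float64(52.5)]
```

View pics/wrist0.png

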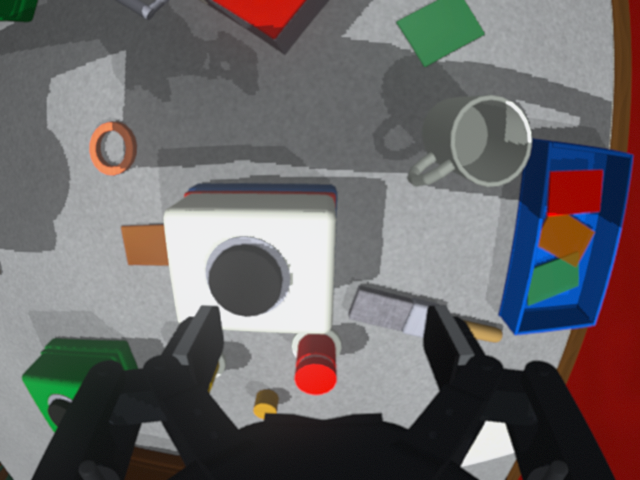

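Only red and yellow jars are here: the wrist view shows red at (317,365), yellow behind the left finger at (215,370), and no others. First I'll go above the lid bar.

```bash
cat >> h.py <<'E'
from scipy.spatial.transform import Rotation as R
def to(x,y,z,yaw,rpy=None,pos=None,rot=None):
    s=r.sense(); pos=s["tool_pos"] if pos is None else np.array(pos); A=R.from_euler("xyz",s["tcp_rot"] if rot is None else rot,degrees=True)
    B=R.from_euler("xyz",[180,0,yaw],degrees=True)
    print("shift",A.inv().apply(np.array([x,y,z])-pos).round(1).tolist(),"turn",(A.inv()*B).as_rotvec().round(4).tolist())
E
python3 -c "
from h import *
to(429,198,185,142.9)"
```

```text
shift [197.9, -170.5, 45.8] turn [-0.0013, -0.0008, -0.9233]
```

Call:
jog_arm(
  rows=[
    [[40, -34, 0], [0, 0, -0.12]],
    [[80, -68, 5], [0, 0, -0.26]],
    [[120, -102, 15], [0, 0, -0.4]],
    [[160, -136, 25], [0, 0, -0.54]],
    [[190, -165, 35], [0, 0, -0.68]],
    [[198, -170.5, 46], [0, 0, -0.82]],
    [[198, -170.5, 46], [0, 0, -0.923]],
    [[198, -170.5, 46], [0, 0, -0.923]],
    [[198, -170.5, 46], [0, 0, -0.923]],
  ],
  grip=60,
)

```text
time: 1.05
tool_pos: [429.7, 197.9, 185.4]
tcp_rot: [180.0, 0.0, 142.7]
ft_force: [-0.2, 0.4, 0.1]
finger_gap: 59.9
grip_force: 0.0
```

```bash
python3 - <<'E'
from h import *
p,d=r.snapshot("wrist"); cv2.imwrite("pics/w1.png",p)
s=r.sense();print(s["tool_pos"],s["tcp_rot"],s["joint_pos"])
E
```

```text
[429.88858698 197.80335341 185.54211086] [1.79983091e+02 1.64643728e-02 1.42682593e+02] [ 1.85002657e+01 -1.11151728e+01  1.08258080e+02 -4.15265050e-03
  8.28338548e+01 -3.41818125e+01]
```

View pics/w1.png

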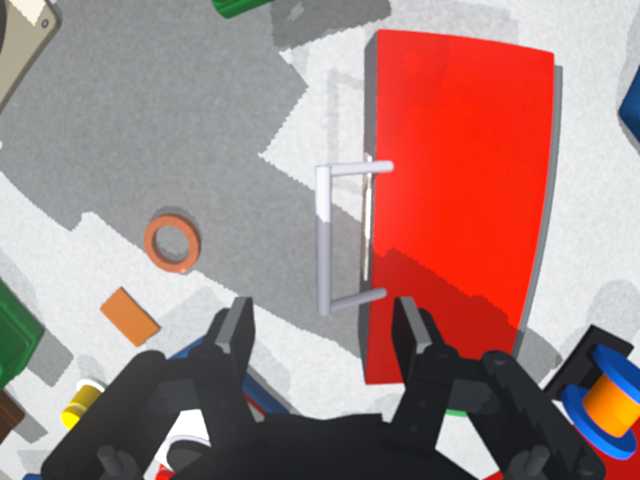

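The wrist view shows the bar from (323,168) to (324,312), nearly centred between the fingers at column 324.

```bash
python3 - <<'E'
from h import *
q=wray([[323,170],[324.5,311],[376,32],[367,382],[553,52]],106);q2=wray([[376,32],[367,382],[553,52]],84)
print(q.round(1),q2.round(1)); b=(q[0]+q[1])/2
e=q[0]-q[1]; print(np.degrees(np.arctan2(e[1],e[0])), np.linalg.norm(e))
e=q2[0]-q2[1]; print(np.degrees(np.arctan2(e[1],e[0])), np.linalg.norm(e))
to(b[0],b[1],90,142.9)
E
```

```text
[[391.1 227.5 106. ]
 [468.6 169.7 106. ]
 [342.9 303.2 106. ]
 [541.3 156.2 106. ]
 [414.3 401.5 106. ]] [[340.9 308.6  84. ]
 [559.  147.   84. ]
 [419.4 416.7  84. ]]
143.29233727489287 96.62465458844612
143.46674496354862 271.4577159188545
shift [0.6, 0.6, 95.5] turn [0.0003, 0.0003, -0.0038]
```

Call:
jog_arm(
  rows=[
    [[0, 0, 25], [0, 0, 0]],
    [[0.5, 0.5, 55], [0, 0, 0]],
    [[0.5, 0.5, 78], [0, 0, 0]],
    [[0.5, 0.5, 92], [0, 0, 0]],
    [[0.5, 0.5, 95], [0, 0, 0]],
    [[0.5, 0.5, 95], [0, 0, 0]],
  ],
  grip=32,
)

```text
time: 1.7
tool_pos: [429.7, 198.5, 90.6]
tcp_rot: [-180.0, -0.0, 142.8]
ft_force: [0.1, 0.1, -0.4]
finger_gap: 31.8
grip_force: 0.0
```

Call:
jog_arm(
  rows=[
    [[0, 0, 0], [0, 0, 0]],
    [[0, 0, 0], [0, 0, 0]],
    [[0, 0, 0], [0, 0, 0]],
    [[0, 0, 0], [0, 0, 0]],
    [[0, 0, 0], [0, 0, 0]],
    [[0, 0, 0], [0, 0, 0]],
  ],
  grip=0,
  force=30,
)

```text
time: 2.3
tool_pos: [429.9, 198.2, 91.4]
tcp_rot: [-180.0, 0.1, 142.9]
ft_force: [-1.6, -5.2, 2.3]
finger_gap: 8.6
grip_force: 29.9
```

```bash
python3 - <<'E'
import numpy as np
# incremental arc: bar rel start, in (chest x, up); tool y = +chest x, z down
for t in [.15,.3,.45,.6,.75,.9,1.05,1.2,1.35,1.5,1.65,1.8,1.95,2.05,2.15,2.2]:
    a0=np.arctan2(25,170);Rr=np.hypot(25,170)
    print(t,round(Rr*(np.cos(a0)-np.cos(a0+t)),1),round(Rr*(np.sin(a0+t)-np.sin(a0)),1))
E
```

```text
0.15 5.6 25.1
0.3 15.0 49.1
0.45 27.8 71.5
0.6 43.8 91.6
0.75 62.7 109.2
0.9 83.9 123.7
1.05 107.1 134.9
1.2 131.7 142.5
1.35 157.2 146.3
1.5 182.9 146.3
1.65 208.4 142.5
1.8 233.0 134.9
1.95 256.2 123.7
2.05 270.6 114.3
2.15 284.0 103.6
2.2 290.3 97.7
```

Call:
jog_arm(
  rows=[
    [[0, 2.3, -12.7], [0, 0, 0]],
    [[0, 5.6, -25.1], [0, 0, 0]],
    [[0, 10, -37.2], [0, 0, 0]],
    [[0, 15, -49.1], [0, 0, 0]],
    [[0, 21.1, -60.6], [0, 0, 0]],
    [[0, 27.8, -71.5], [0, 0, 0]],
    [[0, 35.5, -82], [0, 0, 0]],
    [[0, 43.8, -91.6], [0, 0, 0]],
    [[0, 53, -101], [0, 0, 0]],
    [[0, 62.7, -109.2], [0, 0, 0]],
  ],
)

```text
time: 3.3
tool_pos: [466.3, 246.2, 202.8]
tcp_rot: [-179.7, 0.1, 142.8]
ft_force: [-17.3, -18.6, 24.1]
finger_gap: 8.6
grip_force: 30.9
```

```bash
cat > arc.py <<'E'
import numpy as np,sys
from h import r
s=r.sense(); p=s["tool_pos"]; cy=[.602,.798]
S=np.array([429.9,198.2]); m=(np.dot(p[:2]-S,cy),p[2]-91.4)
print("meas rel",np.round(m,1),"F radial?",np.dot(s["ft_force"][:2],cy).round(1),s["ft_force"].round(1), "lat",np.dot(p[:2]-S,[-.798,.602]).round(1))
a0=np.radians(float(sys.argv[1])); Rr=171.8; c0=eval(sys.argv[2])
for t in eval(sys.argv[3]):
    print(t,round(Rr*(np.cos(a0)-np.cos(a0+t))-c0[0],1),round(-(Rr*(np.sin(a0+t)-np.sin(a0))-c0[1]),1))
E
python3 arc.py 6.8 "(62.7,109.2)" "[.75,.85,.95,1.05,1.15,1.25,1.35,1.45,1.55,1.65,1.75]"
```

```text
meas rel [ 60.3 111.4] F radial? -25.3 [-17.3 -18.6  24.1] lat -0.1
0.75 -3.1 -1.6
0.85 10.6 -12.0
0.95 25.2 -21.1
1.05 40.7 -28.6
1.15 56.8 -34.5
1.25 73.4 -38.8
1.35 90.4 -41.4
1.45 107.5 -42.3
1.55 124.7 -41.4
1.65 141.7 -38.9
1.75 158.3 -34.7
```

Call:
jog_arm(
  rows=[
    [[0, -2, -3], [0, 0, 0]],
    [[0, 3.5, -7], [0, 0, 0]],
    [[0, 10.6, -12], [0, 0, 0]],
    [[0, 25.2, -21.1], [0, 0, 0]],
    [[0, 40.7, -28.6], [0, 0, 0]],
    [[0, 48.7, -31.7], [0, 0, 0]],
    [[0, 56.8, -34.5], [0, 0, 0]],
    [[0, 65, -36.8], [0, 0, 0]],
    [[0, 73.4, -38.8], [0, 0, 0]],
    [[0, 73.4, -38.8], [0, 0, 0]],
  ],
)

```text
time: 4.3
tool_pos: [512.7, 307.6, 240.0]
tcp_rot: [179.9, 0.1, 142.9]
ft_force: [0.4, -4.5, 7.9]
finger_gap: 8.5
grip_force: 31.7
```

```bash
python3 arc.py 6.8 "(136.1,148.0)" "[1.25,1.35,1.45,1.55,1.65,1.75,1.85,1.95,2.05,2.15,2.2]"
```

```text
meas rel [137.2 148.6] F radial? -3.4 [ 0.4 -4.5  7.9] lat -0.2
1.25 0.0 0.0
1.35 17.0 -2.6
1.45 34.1 -3.5
1.55 51.3 -2.6
1.65 68.3 -0.1
1.75 84.9 4.1
1.85 101.1 10.0
1.95 116.5 17.4
2.05 131.2 26.3
2.15 144.9 36.7
2.2 151.3 42.4
```

Call:
jog_arm(
  rows=[
    [[0, 8.5, -2], [0, 0, 0]],
    [[0, 17, -3.2], [0, 0, 0]],
    [[0, 34.1, -4], [0, 0, 0]],
    [[0, 51.3, -3], [0, 0, 0]],
    [[0, 68.3, -0.5], [0, 0, 0]],
    [[0, 84.9, 3.5], [0, 0, 0]],
    [[0, 101.1, 9.5], [0, 0, 0]],
    [[0, 109, 13], [0, 0, 0]],
    [[0, 116.5, 17], [0, 0, 0]],
    [[0, 116.5, 17], [0, 0, 0]],
  ],
)

```text
time: 5.3
tool_pos: [582.7, 401.0, 221.2]
tcp_rot: [179.9, 0.0, 142.9]
ft_force: [4.0, -1.4, 3.5]
finger_gap: 8.5
grip_force: 31.6
```

```bash
python3 arc.py 6.8 "(252.6,131)" "[1.95,2.0,2.05,2.1,2.15,2.2]"
```

```text
meas rel [253.8 129.8] F radial? 1.3 [ 4.  -1.4  3.5] lat 0.2
1.95 0.0 0.4
2.0 7.5 4.7
2.05 14.7 9.3
2.1 21.7 14.4
2.15 28.4 19.7
2.2 34.8 25.4
```

Call:
jog_arm(
  rows=[
    [[0, 3.8, 2.3], [0, 0, 0]],
    [[0, 7.5, 4.5], [0, 0, 0]],
    [[0, 14.7, 9.2], [0, 0, 0]],
    [[0, 21.7, 14.2], [0, 0, 0]],
    [[0, 28.4, 19.7], [0, 0, 0]],
    [[0, 31.5, 22.5], [0, 0, 0]],
    [[0, 31.5, 22.5], [0, 0, 0]],
    [[0, 31.5, 22.5], [0, 0, 0]],
  ],
)

```text
time: 6.1
tool_pos: [601.3, 425.9, 198.3]
tcp_rot: [180.0, 0.0, 142.9]
ft_force: [4.2, -0.0, 3.7]
finger_gap: 8.7
grip_force: 32.0
```

Call:
jog_arm(
  rows=[
    [[0, 0, 0], [0, 0, 0]],
    [[0, 0, 0], [0, 0, 0]],
    [[0, 0, 0], [0, 0, 0]],
    [[0, 0, 0], [0, 0, 0]],
    [[0, 0, -20], [0, 0, 0]],
    [[0, 0, -50], [0, 0, 0]],
    [[0, 0, -80], [0, 0, 0]],
    [[0, 0, -80], [0, 0, 0]],
  ],
  grip=26,
)

```text
time: 6.9
tool_pos: [602.4, 426.4, 285.6]
tcp_rot: [179.5, 0.2, 142.9]
ft_force: [0.1, -0.5, 1.7]
finger_gap: 26.0
grip_force: 0.0
```

```bash
python3 - <<'E'
from h import *
s=r.sense(); print(s["joint_pos"].round(),s["ft_force"])
p,d=r.snapshot("scene"); cv2.imwrite("pics/s1.png",p)
a,b=cv2.imread("pics/scene0.png"),p; cv2.imwrite("pics/s1c.png",np.hstack([p[:, :]]))
print("rest")
to(445,-211,200,90)
E
```

```text
[ 31.  29.  54.   0.  97. -22.] [ 0.09101302 -0.48128706  1.74795252]
rest
shift [-259.1, -603.2, 80.0] turn [0.0062, -0.0006, 0.9231]
```

View pics/s1.png

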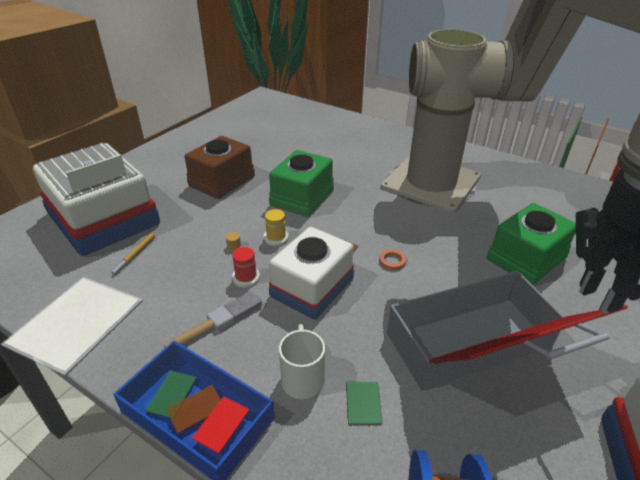

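The lid stays open and the chest is empty. Still only red (245,265) and yellow (275,225) jars. Now I'll go over yellow.

Call:
jog_arm(
  rows=[
    [[-10, -25, 0], [0, 0, 0.07]],
    [[-29, -68, 3], [0, 0, 0.2]],
    [[-48, -112, 6], [0, 0, 0.34]],
    [[-67, -156, 9], [0, 0, 0.48]],
    [[-86, -200, 12], [0, 0, 0.62]],
    [[-105, -244, 15], [0, 0, 0.76]],
    [[-124, -288, 18], [0, 0, 0.88]],
    [[-130, -302, 20], [0, 0, 0.923]],
  ],
  grip=70,
)

```text
time: 7.75
tool_pos: [520.6, 102.3, 257.3]
tcp_rot: [-179.9, 0.1, 89.6]
ft_force: [0.4, 0.6, -0.2]
finger_gap: 69.9
grip_force: 0.0
```

Call:
jog_arm(
  rows=[
    [[-45, -11, 9], [0, 0, 0]],
    [[-90, -22, 18], [0, 0, 0]],
    [[-135, -33, 27], [0, 0, 0]],
    [[-180, -44, 36], [0, 0, 0]],
    [[-225, -55, 45], [0, 0, 0]],
    [[-270, -66, 54], [0, 0, 0]],
    [[-305, -75, 60], [0, 0, 0]],
    [[-319, -78, 65], [0, 0, 0]],
    [[-319, -78, 65], [0, 0, 0]],
    [[-319, -78, 65], [0, 0, 0]],
  ],
)

```text
time: 8.75
tool_pos: [444.3, -212.1, 193.2]
tcp_rot: [-180.0, -0.1, 90.0]
ft_force: [1.1, 0.4, 1.1]
finger_gap: 69.9
grip_force: 0.0
```

```bash
cat > jar.py <<'E'
from h import *
import sys
def jar(col,name=None):
    s=r.sense(); p,d=r.snapshot("wrist"); h=cv2.cvtColor(p,cv2.COLOR_BGR2HSV).astype(int)
    m=(h[...,1]>130)&(h[...,2]>70)&((abs(h[...,0]-27)<6) if col=="yellow" else ((h[...,0]<7)|(h[...,0]>173)))
    k,l,st,ce=cv2.connectedComponentsWithStats(m.astype(np.uint8))
    for i in range(1,k):
        if st[i,4]>200:
            uv=np.argwhere(l==i)[:,::-1]; q=wray(uv,70)[:,:2].astype(np.float32)
            print(col,ce[i].round(),st[i,4],np.round(wray(ce[i],70)[0],1),[np.round(a,1) for a in cv2.minAreaRect(q)])
    if name: cv2.imwrite(f"pics/{name}.png",p)
    print(s["tool_pos"].round(1),s["tcp_rot"].round(2),s["ft_force"].round(1))
if __name__=="__main__": jar(*sys.argv[1:])
E
python3 jar.py yellow wy1
```

```text
yellow [324. 218.] 3207 [ 445.4 -205.8   70. ] [array([ 445.5, -205.4]), array([43.7, 53.7]), np.float64(0.1)]
yellow [408. 278.] 692 [ 513.2 -256.1   70. ] [array([ 513.3, -256.2]), array([25. , 24.6]), np.float64(49.1)]
[ 444.3 -212.1  193.2] [-1.7996e+02 -8.0000e-02  9.0000e+01] [1.1 0.4 1.1]
```

View pics/wy1.png

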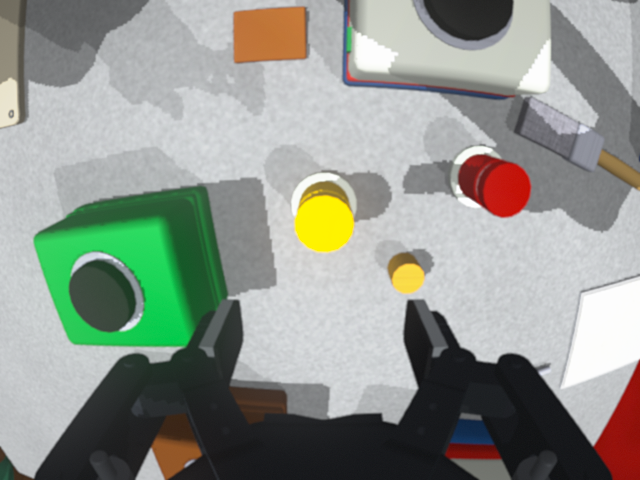

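Yellow jar's top disc is centred near (324,223), the weight at (407,273), and red's top at (502,188). No other jars.

```bash
python3 - <<'E'
from h import *
print(wray([[324,223],[502,188],[468,10],[407,273]],70).round(1)); q=wray([324,223],70)[0]
to(q[0],q[1],35,90)
E
```

```text
[[ 445.5 -209.8   70. ]
 [ 585.9 -179.9   70. ]
 [ 551.3  -44.2   70. ]
 [ 512.1 -251.4   70. ]]
shift [1.9, 0.9, 158.6] turn [-0.0001, -0.0009, 0.0009]
```

Call:
jog_arm(
  rows=[
    [[2, 1, 30], [0, 0, 0]],
    [[2, 1, 70], [0, 0, 0]],
    [[2, 1, 105], [0, 0, 0]],
    [[2, 1, 130], [0, 0, 0]],
    [[2, 1, 148], [0, 0, 0]],
    [[2, 1, 158], [0, 0, 0]],
    [[2, 1, 158], [0, 0, 0]],
  ],
)

```text
time: 9.5
tool_pos: [444.9, -209.4, 34.7]
tcp_rot: [-179.9, -0.1, 90.1]
ft_force: [-0.5, -0.2, -0.7]
finger_gap: 69.8
grip_force: 0.0
```

Call:
jog_arm(
  rows=[
    [[0, 0, 0], [0, 0, 0]],
    [[0, 0, 0], [0, 0, 0]],
    [[0, 0, 0], [0, 0, 0]],
    [[0, 0, 0], [0, 0, 0]],
    [[0, 0, 0], [0, 0, 0]],
    [[0, 0, 0], [0, 0, 0]],
    [[0, 0, 0], [0, 0, 0]],
  ],
  grip=0,
  force=60,
)

```text
time: 10.2
tool_pos: [446.7, -211.6, 37.6]
tcp_rot: [179.8, 0.1, 90.0]
ft_force: [-0.4, 0.9, 6.1]
finger_gap: 44.6
grip_force: 61.8
```

```bash
python3 - <<'E'
from h import *
s=r.sense();print(s["tool_pos"].round(2),s["tcp_rot"].round(2),s["finger_gap"],s["grip_force"],s["ft_force"].round(1))
E
```

```text
[ 446.68 -211.63   37.59] [1.7983e+02 7.0000e-02 8.9990e+01] 44.64224624031309 61.78254961967468 [-0.4  0.9  6.1]
```

Call:
jog_arm(
  rows=[
    [[0, 0, -10], [0, 0, 0]],
    [[0, 0, -35], [0, 0, 0]],
    [[0, 0, -70], [0, 0, 0]],
    [[0, 0, -105], [0, 0, 0]],
    [[0, 0, -135], [0, 0, 0]],
    [[0, 0, -145], [0, 0, 0]],
    [[0, 0, -145], [0, 0, 0]],
  ],
)

```text
time: 10.9
tool_pos: [446.2, -211.6, 182.6]
tcp_rot: [179.8, 0.1, 90.0]
ft_force: [0.2, -0.5, -2.1]
finger_gap: 44.6
grip_force: 61.7
```

```bash
python3 - <<'E'
from h import *
import h
s=r.sense(); print(s["tool_pos"],s["ft_force"],s["finger_gap"])
class F:
    def sense(self): return {"tool_pos":np.array([599.5,.06,230.3]),"tcp_rot":np.array([-179.9,0,90])}
    camera_params=r.camera_params
h.r=F(); print(wray([[248,277]],115)); h.r=r
to(537,-46,182,90)
E
```

```text
[ 446.1870191  -211.62788833  182.64208622] [ 0.16590756 -0.52092025 -2.12986621] 44.554277444420045Traceback (most recent call last):
  File "<stdin>", line 7, in <module>
  File "h.py", line 16, in wray
    s=r.sense(); c=r.camera_params("wrist"); uv=np.atleast_2d(uv).astype(float)
                   ~~~~~~~~~~~~~~~^^^^^^^^^
TypeError: make.<locals>.<lambda>() takes 1 positional argument but 2 were given
```

Call:
jog_arm(
  rows=[
    [[15, 8, 0], [0, 0, 0]],
    [[55, 30, 0], [0, 0, 0]],
    [[95, 52, 0], [0, 0, 0]],
    [[135, 74, 0], [0, 0, 0]],
    [[158, 87, 0], [0, 0, 0]],
    [[165.6, 91, 0], [0, 0, 0]],
    [[165.6, 91, 0], [0, 0, 0]],
    [[165.6, 91, 12], [0, 0, 0]],
    [[165.6, 91, 22], [0, 0, 0]],
    [[165.6, 91, 28], [0, 0, 0]],
  ],
)

```text
time: 11.9
tool_pos: [534.9, -46.4, 150.7]
tcp_rot: [-179.9, -0.0, 89.9]
ft_force: [-3.4, 0.2, 2.1]
finger_gap: 44.6
grip_force: 62.0
```

```bash
python3 - <<'E'
from h import *
p,d=r.snapshot("side"); cv2.imwrite("pics/p1.png",cv2.resize(p[120:320,240:480],None,fx=3,fy=3))
s=r.sense();print(s["tool_pos"].round(1),s["tcp_rot"].round(1),s["ft_force"].round(1))
E
```

```text
[534.9 -46.3 150.3] [-179.8   -0.    89.9] [-2.1 -1.2  1.4]
```

View pics/p1.png

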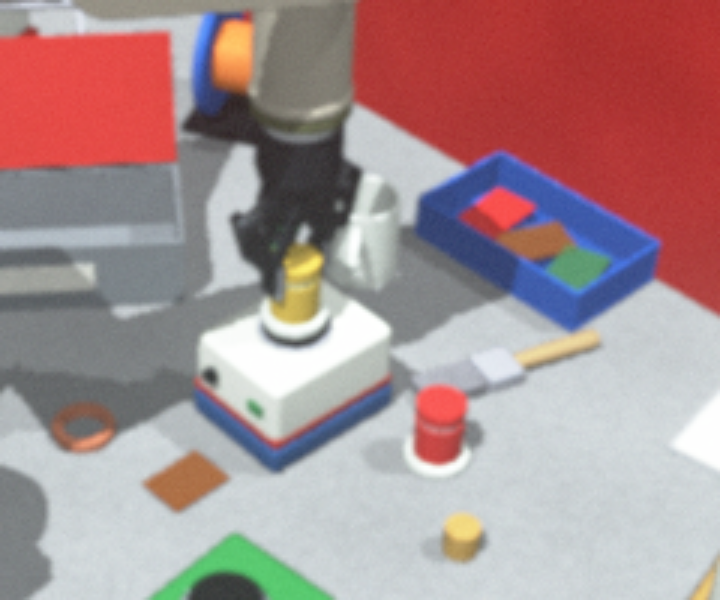

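Side view: the jar stands upright, its foot at (297,325) well centred on the pad. I'll press in small steps.

Call:
jog_arm(
  rows=[
    [[0, 0, 2], [0, 0, 0]],
    [[0, 0, 4], [0, 0, 0]],
    [[0, 0, 6], [0, 0, 0]],
    [[0, 0, 7], [0, 0, 0]],
    [[0, 0, 7], [0, 0, 0]],
  ],
)

```text
time: 12.45
tool_pos: [536.4, -45.7, 146.2]
tcp_rot: [180.0, 0.0, 90.0]
ft_force: [-4.4, -2.4, 5.9]
finger_gap: 44.7
grip_force: 62.4
```

Call:
jog_arm(
  rows=[
    [[0, 0, 1], [0, 0, 0]],
    [[0, 0, 2], [0, 0, 0]],
    [[0, 0, 3], [0, 0, 0]],
    [[0, 0, 3], [0, 0, 0]],
    [[0, 0, 3], [0, 0, 0]],
    [[0, 0, 3], [0, 0, 0]],
  ],
)

```text
time: 13.05
tool_pos: [536.7, -45.7, 144.5]
tcp_rot: [179.9, 0.0, 90.0]
ft_force: [-8.4, -1.1, 13.8]
finger_gap: 44.7
grip_force: 63.5
```

Call:
jog_arm(
  rows=[
    [[0, 0, 1], [0, 0, 0]],
    [[0, 0, 2], [0, 0, 0]],
    [[0, 0, 2], [0, 0, 0]],
    [[0, 0, 2], [0, 0, 0]],
    [[0, 0, 2], [0, 0, 0]],
    [[0, 0, 2], [0, 0, 0]],
    [[0, 0, 2], [0, 0, 0]],
    [[0, 0, 2], [0, 0, 0]],
    [[0, 0, 2], [0, 0, 0]],
    [[0, 0, 2], [0, 0, 0]],
  ],
)

```text
time: 14.05
tool_pos: [536.8, -45.8, 144.4]
tcp_rot: [179.9, 0.1, 90.0]
ft_force: [-13.8, -0.5, 26.8]
finger_gap: 44.7
grip_force: 65.0
```

Call:
jog_arm(
  rows=[
    [[0, 0, 0], [0, 0, 0]],
    [[0, 0, 0], [0, 0, 0]],
    [[0, 0, 0], [0, 0, 0]],
    [[0, 0, 0], [0, 0, 0]],
    [[0, 0, 0], [0, 0, 0]],
    [[0, 0, 0], [0, 0, 0]],
    [[0, 0, 0], [0, 0, 0]],
    [[0, 0, 0], [0, 0, 0]],
    [[0, 0, 0], [0, 0, 0]],
    [[0, 0, 0], [0, 0, 0]],
  ],
)

```text
time: 15.05
tool_pos: [536.9, -45.8, 144.4]
tcp_rot: [179.9, 0.1, 90.0]
ft_force: [-14.3, -1.7, 26.6]
finger_gap: 44.3
grip_force: 65.0
```

Call:
jog_arm(
  rows=[
    [[0, 0, 0], [0, 0, 0]],
    [[0, 0, 0], [0, 0, 0]],
    [[0, 0, 0], [0, 0, 0]],
    [[0, 0, 0], [0, 0, 0]],
    [[0, 0, 0], [0, 0, 0]],
    [[0, 0, 0], [0, 0, 0]],
    [[0, 0, 0], [0, 0, 0]],
    [[0, 0, 0], [0, 0, 0]],
    [[0, 0, 0], [0, 0, 0]],
    [[0, 0, 0], [0, 0, 0]],
  ],
)

```text
time: 16.05
tool_pos: [536.8, -45.8, 144.4]
tcp_rot: [179.9, 0.1, 90.0]
ft_force: [-14.1, -2.1, 27.6]
finger_gap: 45.0
grip_force: 65.0
```

Call:
jog_arm(
  rows=[
    [[0, 0, 0], [0, 0, 0]],
    [[0, 0, 0], [0, 0, 0]],
    [[0, 0, 0], [0, 0, 0]],
    [[0, 0, 0], [0, 0, 0]],
    [[0, 0, 0], [0, 0, 0]],
    [[0, 0, 0], [0, 0, 0]],
  ],
)

```text
time: 16.65
tool_pos: [536.9, -45.8, 144.4]
tcp_rot: [179.9, 0.1, 90.0]
ft_force: [-15.3, -0.6, 27.3]
finger_gap: 44.7
grip_force: 65.0
```

Call:
jog_arm(
  rows=[
    [[0, 0, -6], [0, 0, 0]],
    [[0, 0, -16], [0, 0, 0]],
    [[0, 0, -36], [0, 0, 0]],
    [[0, 0, -52], [0, 0, 0]],
    [[0, 0, -60], [0, 0, 0]],
    [[0, 0, -60], [0, 0, 0]],
  ],
)

```text
time: 17.25
tool_pos: [537.3, -45.4, 202.4]
tcp_rot: [179.8, 0.0, 90.0]
ft_force: [0.7, 1.0, -3.2]
finger_gap: 44.6
grip_force: 61.8
```

```bash
python3 - <<'E'
from h import *
s=r.sense();print(s["tool_pos"],s["ft_force"],s["finger_gap"])
to(443,316,200,142.9)
E
```

```text
[537.32305245 -45.40315074 202.38464518] [ 0.66125487  0.99962909 -3.1787846 ] 44.56786296486449
shift [361.4, -94.3, 2.0] turn [0.0026, 0.0016, -0.9231]
```

Call:
jog_arm(
  rows=[
    [[15, -4, 0], [0, 0, -0.06]],
    [[55, -14, 0], [0, 0, -0.18]],
    [[98, -25, 0], [0, 0, -0.3]],
    [[142, -37, 0], [0, 0, -0.42]],
    [[186, -48, 0], [0, 0, -0.54]],
    [[230, -60, 0], [0, 0, -0.66]],
    [[274, -71, 0], [0, 0, -0.78]],
    [[318, -83, 0], [0, 0, -0.88]],
    [[348, -91, 0], [0, 0, -0.923]],
    [[361, -94.3, 0], [0, 0, -0.923]],
  ],
)

```text
time: 18.25
tool_pos: [440.3, 318.1, 199.6]
tcp_rot: [-179.9, -0.1, 143.1]
ft_force: [0.0, -0.3, -1.8]
finger_gap: 44.6
grip_force: 61.8
```

Call:
jog_arm(
  rows=[
    [[0, 0, 0], [0, 0, 0]],
    [[0, 0, 0], [0, 0, 0]],
    [[0, 0, 0], [0, 0, 0]],
  ],
)

```text
time: 18.55
tool_pos: [442.4, 314.3, 200.4]
tcp_rot: [-180.0, 0.0, 142.8]
ft_force: [-0.3, -0.9, -2.1]
finger_gap: 44.7
grip_force: 61.8
```

```bash
python3 - <<'E'
from h import *
s=r.sense();print(s["tool_pos"],s["tcp_rot"],s["ft_force"],s["finger_gap"])
p,d=r.snapshot("wrist"); cv2.imwrite("pics/c1.png",p)
to(443,316,45,142.9)
E
```

```text
[442.37314474 314.32349316 200.41820934] [-1.79954892e+02  7.68635972e-03  1.42776477e+02] [-0.33173843 -0.90103221 -2.13861364] 44.68034236934957
shift [0.6, 1.8, 155.5] turn [-0.0006, 0.0001, -0.0023]
```

View pics/c1.png

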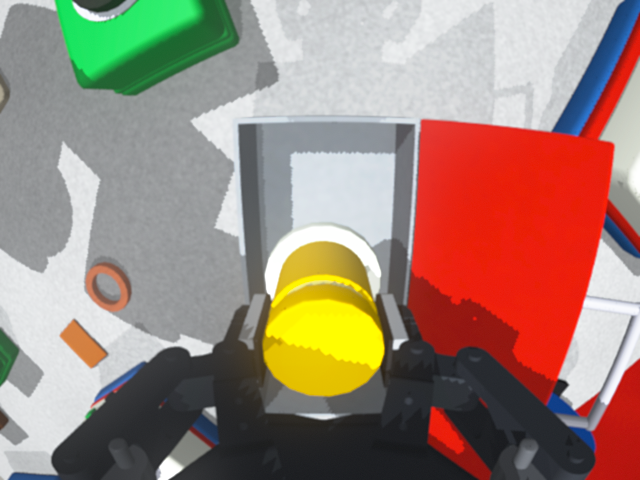

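The jar hangs upright; chest rims at columns 240 and 415 give a centre at 328 and the jar is at 324, so it is centred. I'll lower it.

Call:
jog_arm(
  rows=[
    [[0, 1, 25], [0, 0, 0]],
    [[0.5, 2, 60], [0, 0, 0]],
    [[0.5, 2, 95], [0, 0, 0]],
    [[0.5, 2, 125], [0, 0, 0]],
    [[0.5, 2, 143], [0, 0, 0]],
    [[0.5, 2, 152], [0, 0, 0]],
    [[0.5, 2, 155], [0, 0, 0]],
    [[0.5, 2, 156], [0, 0, 0]],
    [[0.5, 2, 157], [0, 0, 0]],
    [[0.5, 2, 157], [0, 0, 0]],
  ],
)

```text
time: 19.6
tool_pos: [443.6, 317.9, 45.0]
tcp_rot: [179.9, 0.0, 142.9]
ft_force: [-0.5, 0.1, -2.3]
finger_gap: 45.1
grip_force: 61.8
```

Call:
jog_arm(
  rows=[
    [[0, 0, 1], [0, 0, 0]],
    [[0, 0, 2], [0, 0, 0]],
    [[0, 0, 2], [0, 0, 0]],
    [[0, 0, 2], [0, 0, 0]],
  ],
)

```text
time: 20.0
tool_pos: [442.7, 317.5, 41.8]
tcp_rot: [-180.0, -0.0, 142.9]
ft_force: [-1.1, 0.5, -0.7]
finger_gap: 44.4
grip_force: 61.8
```

Call:
jog_arm(
  rows=[
    [[0, 0, 0.7], [0, 0, 0]],
    [[0, 0, 0.7], [0, 0, 0]],
    [[0, 0, 0.7], [0, 0, 0]],
  ],
)

```text
time: 20.3
tool_pos: [442.8, 317.6, 41.6]
tcp_rot: [-180.0, -0.0, 142.9]
ft_force: [-3.0, -1.8, 6.4]
finger_gap: 44.6
grip_force: 62.7
```

Call:
jog_arm(
  rows=[
    [[0, 0, 0], [0, 0, 0]],
    [[0, 0, 0], [0, 0, 0]],
    [[0, 0, 0], [0, 0, 0]],
    [[0, 0, 0], [0, 0, 0]],
    [[0, 0, -15], [0, 0, 0]],
    [[0, 0, -45], [0, 0, 0]],
    [[0, 0, -85], [0, 0, 0]],
    [[0, 0, -125], [0, 0, 0]],
    [[0, 0, -155], [0, 0, 0]],
    [[0, 0, -160], [0, 0, 0]],
  ],
  grip=62,
)

```text
time: 21.3
tool_pos: [445.2, 318.9, 207.8]
tcp_rot: [179.5, 0.2, 142.9]
ft_force: [-0.1, -0.5, 0.4]
finger_gap: 62.0
grip_force: 0.0
```

```bash
python3 - <<'E'
from h import *
s=r.sense();print(s["tool_pos"],s["ft_force"])
p,P=cloud("scene"); h=cv2.cvtColor(p,cv2.COLOR_BGR2HSV).astype(int)
m=(h[...,1]>130)&((h[...,0]<8)|(h[...,0]>172))&(P[...,2]>62)&(P[...,2]<76)&(P[...,1]<0)&(P[...,1]>-400)
q=ray("scene",np.argwhere(m)[:,::-1],70)[:,:2].astype(np.float32); print("red",len(q),[np.round(a,1) for a in cv2.minAreaRect(q)])
to(591,-182,200,90)
E
```

```text
[445.18603175 318.93045287 207.82913345] [-0.09082228 -0.46938745  0.35135243]
red 292 [array([ 594.5, -177.8]), array([54.4, 41.2]), np.float64(41.0)]
shift [-418.8, -310.9, 5.2] turn [0.0075, -0.0005, 0.923]
```

Call:
jog_arm(
  rows=[
    [[-12, -9, 0], [0, 0, 0.1]],
    [[-45, -33, 0], [0, 0, 0.24]],
    [[-82, -61, 0], [0, 0, 0.38]],
    [[-120, -89, 0], [0, 0, 0.52]],
    [[-158, -117, 0], [0, 0, 0.66]],
    [[-195, -145, 0], [0, 0, 0.8]],
    [[-209, -155, 0], [0, 0, 0.923]],
  ],
  grip=70,
)

```text
time: 22.05
tool_pos: [515.8, 63.9, 200.1]
tcp_rot: [-179.9, 0.1, 89.5]
ft_force: [-0.2, -0.1, -0.4]
finger_gap: 69.7
grip_force: 0.0
```

Call:
jog_arm(
  rows=[
    [[-44, 13, 0], [0, 0, 0]],
    [[-88, 26, 0], [0, 0, 0]],
    [[-132, 39, 2], [0, 0, 0]],
    [[-176, 52, 4], [0, 0, 0]],
    [[-220, 65, 6], [0, 0, 0]],
    [[-243, 71, 8], [0, 0, 0]],
    [[-250, 73, 8], [0, 0, 0]],
    [[-250, 73, 8], [0, 0, 0]],
    [[-250, 73, 8], [0, 0, 0]],
  ],
)

```text
time: 22.95
tool_pos: [588.5, -181.0, 192.6]
tcp_rot: [-179.9, -0.1, 90.0]
ft_force: [-0.2, 0.2, 0.4]
finger_gap: 69.9
grip_force: 0.0
```

```bash
python3 jar.py red wr1
```

```text
red [612.  33.] 2248 [839.8  -1.5  70. ] [array([842.2,  -0.9]), array([70.1, 42.5]), np.float64(5.6)]
red [326. 221.] 3229 [ 591.1 -176.5   70. ] [array([ 592.5, -176.8]), array([53.6, 44.2]), np.float64(74.7)]
red [617. 365.] 10796 [ 946.8 -355.1   70. ] [array([1009.9, -474.3]), array([147.9, 692.8]), np.float64(31.8)]
[ 588.5 -181.   192.6] [-1.7994e+02 -5.0000e-02  9.0030e+01] [-0.2  0.2  0.4]
```

View pics/wr1.png

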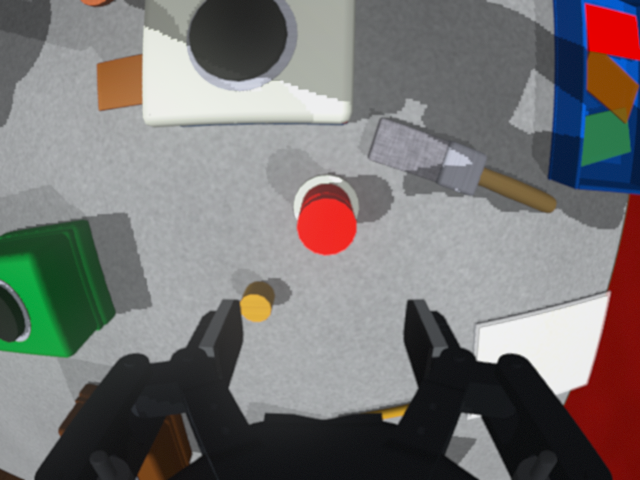

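Red's top disc is at (326,226), essentially under the gripper, with the weight at (256,305) and the brush at (430,155) clear. Grasping.

Call:
jog_arm(
  rows=[
    [[0.5, 2.5, 30], [0, 0, 0]],
    [[0.5, 2.5, 70], [0, 0, 0]],
    [[0.5, 2.5, 105], [0, 0, 0]],
    [[0.5, 2.5, 130], [0, 0, 0]],
    [[0.5, 2.5, 148], [0, 0, 0]],
    [[0.5, 2.5, 157.5], [0, 0, 0]],
    [[0.5, 2.5, 157.5], [0, 0, 0]],
  ],
)

```text
time: 23.7
tool_pos: [590.4, -180.2, 34.3]
tcp_rot: [-179.9, -0.1, 90.1]
ft_force: [-0.0, 0.5, 0.6]
finger_gap: 69.8
grip_force: 0.0
```

Call:
jog_arm(
  rows=[
    [[0, 0, 0], [0, 0, 0]],
    [[0, 0, 0], [0, 0, 0]],
    [[0, 0, 0], [0, 0, 0]],
    [[0, 0, 0], [0, 0, 0]],
    [[0, 0, 0], [0, 0, 0]],
    [[0, 0, 0], [0, 0, 0]],
    [[0, 0, 0], [0, 0, 0]],
  ],
  grip=0,
  force=60,
)

```text
time: 24.4
tool_pos: [592.9, -182.1, 37.7]
tcp_rot: [179.8, 0.1, 90.0]
ft_force: [0.2, 1.1, 7.1]
finger_gap: 44.8
grip_force: 61.9
```

Call:
jog_arm(
  rows=[
    [[0, 0, -10], [0, 0, 0]],
    [[0, 0, -35], [0, 0, 0]],
    [[0, 0, -70], [0, 0, 0]],
    [[0, 0, -105], [0, 0, 0]],
    [[0, 0, -135], [0, 0, 0]],
    [[0, 0, -145], [0, 0, 0]],
    [[0, 0, -145], [0, 0, 0]],
    [[0, 0, -145], [0, 0, 0]],
  ],
)

```text
time: 25.2
tool_pos: [590.5, -181.4, 178.8]
tcp_rot: [-179.9, -0.0, 90.0]
ft_force: [-0.6, -0.7, -2.7]
finger_gap: 44.8
grip_force: 61.6
```

Call:
jog_arm(
  rows=[
    [[12, -5, 0], [0, 0, 0]],
    [[45, -18, 0], [0, 0, 0]],
    [[85, -34, 0], [0, 0, 0]],
    [[120, -48, 0], [0, 0, 0]],
    [[133, -53, 0], [0, 0, 0]],
    [[135.5, -54, 0], [0, 0, 0]],
    [[135.5, -54, 0], [0, 0, 0]],
    [[135.5, -54, 10], [0, 0, 0]],
    [[135.5, -54, 20], [0, 0, 0]],
    [[135.5, -54, 25], [0, 0, 0]],
  ],
)

```text
time: 26.2
tool_pos: [536.6, -46.9, 153.3]
tcp_rot: [-179.8, -0.0, 89.9]
ft_force: [-1.1, -0.3, -1.5]
finger_gap: 44.3
grip_force: 61.9
```

Call:
jog_arm(
  rows=[
    [[0, 0, 2], [0, 0, 0]],
    [[0, 0, 4], [0, 0, 0]],
    [[0, 0, 4], [0, 0, 0]],
    [[0, 0, 4], [0, 0, 0]],
  ],
)

```text
time: 26.6
tool_pos: [537.6, -46.4, 152.1]
tcp_rot: [180.0, 0.0, 90.0]
ft_force: [-1.6, -1.1, 1.5]
finger_gap: 44.9
grip_force: 61.9
```

```bash
python3 - <<'E'
from h import *
p,d=r.snapshot("side"); cv2.imwrite("pics/p2.png",cv2.resize(p[120:320,240:480],None,fx=3,fy=3))
s=r.sense();print(s["tool_pos"].round(1),s["tcp_rot"].round(1),s["ft_force"].round(1))
E
```

```text
[537.7 -46.4 152.1] [180.   0.  90.] [-0.8 -0.5 -0. ]
```

View pics/p2.png

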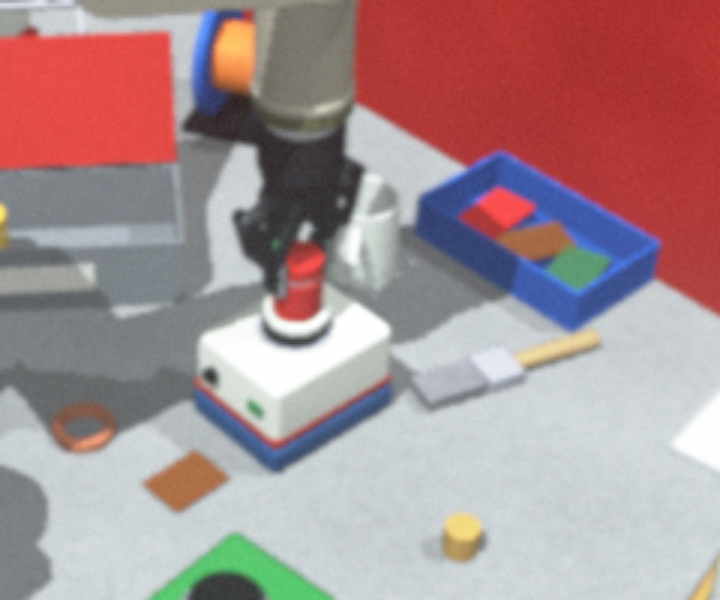

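Red sits centred and upright on the pad, its foot at (297,322). I'll press, then hold.

Call:
jog_arm(
  rows=[
    [[0, 0, 2], [0, 0, 0]],
    [[0, 0, 4], [0, 0, 0]],
    [[0, 0, 6], [0, 0, 0]],
    [[0, 0, 8], [0, 0, 0]],
    [[0, 0, 9], [0, 0, 0]],
    [[0, 0, 10], [0, 0, 0]],
    [[0, 0, 10], [0, 0, 0]],
    [[0, 0, 10], [0, 0, 0]],
  ],
)

```text
time: 27.45
tool_pos: [538.1, -46.4, 144.5]
tcp_rot: [179.9, 0.0, 90.0]
ft_force: [-10.6, 0.1, 23.1]
finger_gap: 44.7
grip_force: 64.5
```

Call:
jog_arm(
  rows=[
    [[0, 0, 0.5], [0, 0, 0]],
    [[0, 0, 0.5], [0, 0, 0]],
    [[0, 0, 0.5], [0, 0, 0]],
    [[0, 0, 0.5], [0, 0, 0]],
    [[0, 0, 0.5], [0, 0, 0]],
    [[0, 0, 0.5], [0, 0, 0]],
    [[0, 0, 0.5], [0, 0, 0]],
    [[0, 0, 0.5], [0, 0, 0]],
    [[0, 0, 0.5], [0, 0, 0]],
    [[0, 0, 0.5], [0, 0, 0]],
  ],
)

```text
time: 28.45
tool_pos: [538.1, -46.4, 144.5]
tcp_rot: [179.9, 0.0, 90.0]
ft_force: [-12.3, 0.3, 25.9]
finger_gap: 44.6
grip_force: 64.7
```

Call:
jog_arm(
  rows=[
    [[0, 0, 0], [0, 0, 0]],
    [[0, 0, 0], [0, 0, 0]],
    [[0, 0, 0], [0, 0, 0]],
    [[0, 0, 0], [0, 0, 0]],
    [[0, 0, 0], [0, 0, 0]],
    [[0, 0, 0], [0, 0, 0]],
    [[0, 0, 0], [0, 0, 0]],
    [[0, 0, 0], [0, 0, 0]],
    [[0, 0, 0], [0, 0, 0]],
    [[0, 0, 0], [0, 0, 0]],
  ],
)

```text
time: 29.45
tool_pos: [538.1, -46.4, 144.5]
tcp_rot: [179.9, 0.0, 90.0]
ft_force: [-11.4, -0.1, 25.1]
finger_gap: 44.1
grip_force: 64.7
```

Call:
jog_arm(
  rows=[
    [[0, 0, 0], [0, 0, 0]],
    [[0, 0, 0], [0, 0, 0]],
    [[0, 0, 0], [0, 0, 0]],
    [[0, 0, 0], [0, 0, 0]],
    [[0, 0, 0], [0, 0, 0]],
    [[0, 0, 0], [0, 0, 0]],
    [[0, 0, 0], [0, 0, 0]],
    [[0, 0, 0], [0, 0, 0]],
    [[0, 0, 0], [0, 0, 0]],
    [[0, 0, 0], [0, 0, 0]],
  ],
)

```text
time: 30.45
tool_pos: [538.1, -46.4, 144.4]
tcp_rot: [179.9, 0.0, 90.0]
ft_force: [-11.7, 0.6, 25.2]
finger_gap: 44.3
grip_force: 64.7
```

Call:
jog_arm(
  rows=[
    [[0, 0, 0], [0, 0, 0]],
    [[0, 0, 0], [0, 0, 0]],
    [[0, 0, 0], [0, 0, 0]],
    [[0, 0, 0], [0, 0, 0]],
  ],
)

```text
time: 30.85
tool_pos: [538.1, -46.4, 144.5]
tcp_rot: [179.9, 0.0, 90.0]
ft_force: [-11.9, 0.6, 26.2]
finger_gap: 45.0
grip_force: 64.7
```

Call:
jog_arm(
  rows=[
    [[0, 0, -6], [0, 0, 0]],
    [[0, 0, -16], [0, 0, 0]],
    [[0, 0, -36], [0, 0, 0]],
    [[0, 0, -52], [0, 0, 0]],
    [[0, 0, -60], [0, 0, 0]],
    [[0, 0, -60], [0, 0, 0]],
    [[0, 0, -60], [0, 0, 0]],
  ],
)

```text
time: 31.55
tool_pos: [537.2, -46.1, 200.5]
tcp_rot: [-180.0, -0.0, 90.0]
ft_force: [-0.6, 0.2, -2.2]
finger_gap: 44.6
grip_force: 62.1
```

```bash
python3 - <<'E'
from h import *
s=r.sense();print(s["tool_pos"],s["ft_force"],s["finger_gap"])
to(539,244,200,142.9)
E
```

```text
[537.18868361 -46.12955363 200.48283733] [-0.62904867  0.23542832 -2.20248506] 44.61165287477341
shift [290.1, 1.8, 0.5] turn [-0.0005, -0.0004, -0.9232]
```

Call:
jog_arm(
  rows=[
    [[12, 0, 0], [0, 0, -0.08]],
    [[45, 0, 0], [0, 0, -0.2]],
    [[85, 1, 0], [0, 0, -0.34]],
    [[125, 1, 0], [0, 0, -0.48]],
    [[165, 1, 0], [0, 0, -0.62]],
    [[205, 2, 0], [0, 0, -0.76]],
    [[245, 2, 0], [0, 0, -0.88]],
    [[278, 2, 0], [0, 0, -0.923]],
    [[290, 2, 0], [0, 0, -0.923]],
    [[290, 2, 0], [0, 0, -0.923]],
  ],
)

```text
time: 32.55
tool_pos: [538.5, 245.1, 199.7]
tcp_rot: [-179.9, -0.1, 143.0]
ft_force: [-0.5, 0.6, -1.2]
finger_gap: 44.5
grip_force: 62.0
```

Call:
jog_arm(
  rows=[
    [[0, 0, 0], [0, 0, 0]],
    [[0, 0, 0], [0, 0, 0]],
    [[0, 0, 0], [0, 0, 0]],
  ],
)

```text
time: 32.85
tool_pos: [539.7, 242.5, 201.0]
tcp_rot: [-180.0, 0.0, 142.8]
ft_force: [-0.4, 0.3, -1.8]
finger_gap: 44.5
grip_force: 62.0
```

```bash
python3 - <<'E'
from h import *
s=r.sense();print(s["tool_pos"],s["tcp_rot"],s["ft_force"],s["finger_gap"])
p,d=r.snapshot("wrist"); cv2.imwrite("pics/c2.png",p)
to(539,244,45,142.9)
E
```

```text
[539.65810409 242.46872075 201.04615682] [-1.79985467e+02  7.84637433e-03  1.42772943e+02] [-0.37798065  0.29417444 -1.79271731] 44.54732847542585
shift [1.4, 0.7, 156.1] turn [-0.0001, 0.0002, -0.0021]
```

View pics/c2.png

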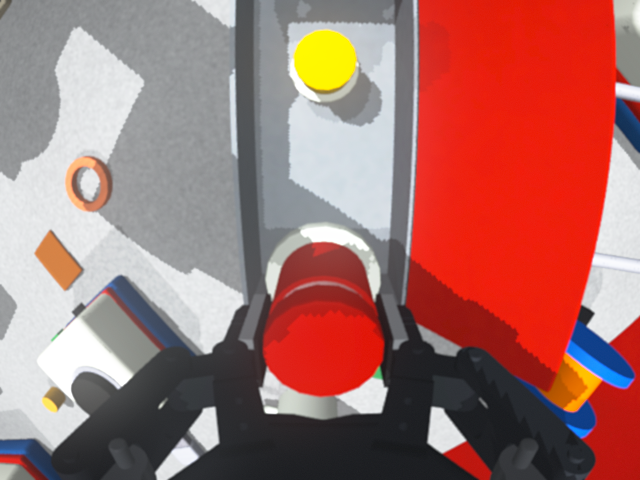

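Yellow stands upright in the chest at (325,60) and red is centred over its half. Lowering red.

Call:
jog_arm(
  rows=[
    [[1, 1, 25], [0, 0, 0]],
    [[1, 1, 60], [0, 0, 0]],
    [[1, 1, 95], [0, 0, 0]],
    [[1, 1, 125], [0, 0, 0]],
    [[1, 1, 143], [0, 0, 0]],
    [[1, 1, 152], [0, 0, 0]],
    [[1, 1, 155], [0, 0, 0]],
    [[1, 1, 156.5], [0, 0, 0]],
    [[1, 1, 157.5], [0, 0, 0]],
    [[1, 1, 157.5], [0, 0, 0]],
  ],
)

```text
time: 33.9
tool_pos: [540.1, 245.5, 44.8]
tcp_rot: [179.9, 0.1, 142.9]
ft_force: [0.7, -0.3, -2.3]
finger_gap: 44.6
grip_force: 62.0
```

Call:
jog_arm(
  rows=[
    [[0, 0, 1], [0, 0, 0]],
    [[0, 0, 2], [0, 0, 0]],
    [[0, 0, 2.5], [0, 0, 0]],
    [[0, 0, 2.5], [0, 0, 0]],
    [[0, 0, 2.5], [0, 0, 0]],
  ],
)

```text
time: 34.4
tool_pos: [539.5, 245.3, 41.7]
tcp_rot: [180.0, 0.0, 142.9]
ft_force: [-2.6, -0.7, 5.2]
finger_gap: 44.8
grip_force: 62.5
```

Call:
jog_arm(
  rows=[
    [[0, 0, 0], [0, 0, 0]],
    [[0, 0, 0], [0, 0, 0]],
    [[0, 0, 0], [0, 0, 0]],
    [[0, 0, 0], [0, 0, 0]],
    [[0, 0, -15], [0, 0, 0]],
    [[0, 0, -45], [0, 0, 0]],
    [[0, 0, -90], [0, 0, 0]],
    [[0, 0, -135], [0, 0, 0]],
    [[0, 0, -180], [0, 0, 0]],
    [[0, 0, -220], [0, 0, 0]],
  ],
  grip=62,
)

```text
time: 35.4
tool_pos: [539.4, 245.3, 265.2]
tcp_rot: [179.9, 0.1, 142.9]
ft_force: [0.3, 0.8, 0.3]
finger_gap: 61.9
grip_force: 0.0
```

Call:
jog_arm(
  rows=[
    [[0, 0, -20], [0, 0, 0]],
    [[0, 30, -25], [0, 0, 0]],
    [[0, 70, -25], [0, 0, 0]],
    [[0, 110, -25], [0, 0, 0]],
    [[0, 150, -25], [0, 0, 0]],
    [[0, 175, -25], [0, 0, 0]],
    [[0, 183, -25], [0, 0, 0]],
    [[0, 183, -25], [0, 0, 0]],
    [[0, 183, -25], [0, 0, 0]],
  ],
  grip=30,
)

```text
time: 36.3
tool_pos: [649.5, 390.9, 286.7]
tcp_rot: [180.0, 0.0, 142.9]
ft_force: [0.4, 0.4, 0.2]
finger_gap: 29.9
grip_force: 0.0
```

```bash
python3 - <<'E'
from h import *
s=r.sense();print(s["tool_pos"],s["tcp_rot"])
p,d=r.snapshot("wrist"); q,_=r.snapshot("scene")
cv2.imwrite("pics/b1.png",np.hstack([cv2.resize(p,(400,300)),cv2.resize(q[220:460,320:640],(400,300))]))
cv2.imwrite("pics/b1w.png",p)
E
```

```text
[649.4847079  390.89670624 286.72519652] [1.79994836e+02 1.18027641e-02 1.42887821e+02]
```

View pics/b1.png

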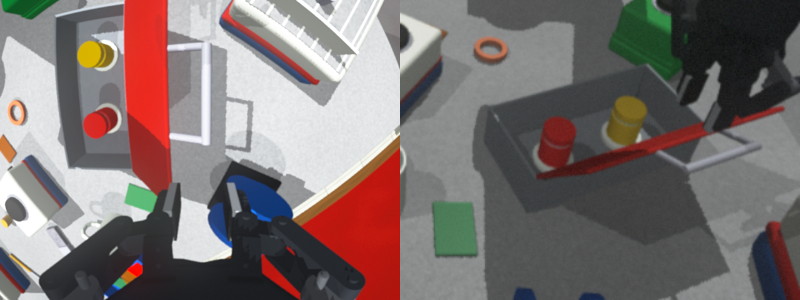

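Wrist half: both jars upright in the chest and the bar runs from (206,42) to (203,142), i.e. (330,67)–(325,227) at full size. I'll work out the bar's middle.

```bash
python3 - <<'E'
from h import *
p=cv2.imread("pics/b1w.png"); h=cv2.cvtColor(p,cv2.COLOR_BGR2HSV)
q=wray([[330,67],[325,227]],212); print(q.round(1)); b=q.mean(0)
m=(p.min(2)>150)&(h[...,1]<40)
for v in (90,120,150,180,210):
    u=np.where(m[v,305:350])[0]+305; print(v,u.min() if len(u) else 0,u.max() if len(u) else 0)
print("pred 602.9 427.5"); to(602.9,427.5,230,142.9); to(b[0],b[1],230,142.9)
E
```

```text
[[564.1 460.3 212. ]
 [638.9 400.2 212. ]]
90 307 349
120 309 349
150 310 349
180 308 349
210 305 348
pred 602.9 427.5
shift [59.5, 1.3, 57.1] turn [0.0006, 0.0004, -0.0007]
shift [62.2, 2.7, 57.1] turn [0.0006, 0.0004, -0.0007]
```

Call:
jog_arm(
  rows=[
    [[20, 1, 0], [0, 0, 0]],
    [[45, 2, 0], [0, 0, 0]],
    [[60, 2, 0], [0, 0, 0]],
    [[60.5, 2, 10], [0, 0, 0]],
    [[60.5, 2, 35], [0, 0, 0]],
    [[60.5, 2, 60], [0, 0, 0]],
    [[60.5, 2, 78], [0, 0, 0]],
    [[60.5, 2, 86], [0, 0, 0]],
    [[60.5, 2, 88.5], [0, 0, 0]],
    [[60.5, 2, 88.5], [0, 0, 0]],
  ],
)

```text
time: 37.4
tool_pos: [602.9, 429.0, 197.9]
tcp_rot: [180.0, 0.0, 142.9]
ft_force: [0.6, 0.1, 0.3]
finger_gap: 30.0
grip_force: 0.0
```

Call:
jog_arm(
  rows=[
    [[0, 0, 0], [0, 0, 0]],
    [[0, 0, 0], [0, 0, 0]],
    [[0, 0, 0], [0, 0, 0]],
    [[0, 0, 0], [0, 0, 0]],
    [[0, 0, 0], [0, 0, 0]],
    [[0, 0, 0], [0, 0, 0]],
  ],
  grip=0,
  force=30,
)

```text
time: 38.0
tool_pos: [603.7, 430.0, 199.3]
tcp_rot: [179.8, 0.1, 142.9]
ft_force: [4.2, 3.0, 5.6]
finger_gap: 8.5
grip_force: 31.0
```

```bash
python3 arc.py 6.8 "(287.4,105.6)" "[2.2,2.1,2.0,1.9,1.8,1.7,1.6,1.5,1.4,1.3,1.2]"; python3 -c "
from h import *
print(r.sense()['finger_gap'],r.sense()['tool_pos'])"
```

```text
meas rel [289.6 107.9] F radial? 4.9 [4.2 3.  5.6] lat 0.9
2.2 0.0 -0.0
2.1 -13.1 -11.0
2.0 -27.3 -20.7
1.9 -42.4 -28.9
1.8 -58.2 -35.6
1.7 -74.7 -40.6
1.6 -91.5 -44.0
1.5 -108.6 -45.7
1.4 -125.8 -45.6
1.3 -142.8 -43.9
1.2 -159.7 -40.4
8.4553325313978 [603.67054813 429.9644123  199.33473024]
```

Call:
jog_arm(
  rows=[
    [[0, -6.4, -5.6], [0, 0, 0]],
    [[0, -13.1, -11], [0, 0, 0]],
    [[0, -20, -16], [0, 0, 0]],
    [[0, -27.3, -20.7], [0, 0, 0]],
    [[0, -34.7, -25], [0, 0, 0]],
    [[0, -42.4, -28.9], [0, 0, 0]],
    [[0, -50.2, -32.4], [0, 0, 0]],
    [[0, -58.2, -35.6], [0, 0, 0]],
    [[0, -66.4, -38.3], [0, 0, 0]],
    [[0, -74.7, -40.6], [0, 0, 0]],
  ],
)

```text
time: 39.0
tool_pos: [558.6, 370.4, 241.0]
tcp_rot: [179.7, 0.1, 142.9]
ft_force: [3.5, 3.2, 10.7]
finger_gap: 8.9
grip_force: 32.0
```

```bash
python3 arc.py 6.8 "(212.7,146.2)" "[1.7,1.6,1.5,1.4,1.3,1.2,1.1,1.0,.9]"
```

```text
meas rel [214.8 149.6] F radial? 4.7 [ 3.5  3.2 10.7] lat 1.0
1.7 0.0 -0.0
1.6 -16.8 -3.4
1.5 -33.9 -5.1
1.4 -51.1 -5.0
1.3 -68.1 -3.3
1.2 -85.0 0.2
1.1 -101.4 5.3
1.0 -117.2 12.0
0.9 -132.2 20.3
```

Call:
jog_arm(
  rows=[
    [[0, -8.4, -2.7], [0, 0, 0]],
    [[0, -16.8, -4.5], [0, 0, 0]],
    [[0, -25.3, -5.6], [0, 0, 0]],
    [[0, -33.9, -6.2], [0, 0, 0]],
    [[0, -42.5, -6.4], [0, 0, 0]],
    [[0, -51.1, -6], [0, 0, 0]],
    [[0, -59.6, -5.4], [0, 0, 0]],
    [[0, -68.1, -4.3], [0, 0, 0]],
    [[0, -76.6, -2.8], [0, 0, 0]],
    [[0, -85, -0.8], [0, 0, 0]],
  ],
)

```text
time: 40.0
tool_pos: [506.0, 301.0, 239.2]
tcp_rot: [-180.0, 0.0, 142.9]
ft_force: [0.3, -2.2, 7.0]
finger_gap: 8.4
grip_force: 33.4
```

```bash
python3 arc.py 6.8 "(127.7,146.0)" "[1.2,1.1,1.0,.9,.8,.7,.6,.5]"
```

```text
meas rel [127.9 147.8] F radial? -1.6 [ 0.3 -2.2  7. ] lat 1.1
1.2 0.0 -0.0
1.1 -16.4 5.1
1.0 -32.2 11.8
0.9 -47.2 20.1
0.8 -61.4 29.8
0.7 -74.5 40.9
0.6 -86.4 53.2
0.5 -97.1 66.7
```

Call:
jog_arm(
  rows=[
    [[0, -8.3, 2], [0, 0, 0]],
    [[0, -16.4, 4.6], [0, 0, 0]],
    [[0, -24.4, 7.8], [0, 0, 0]],
    [[0, -32.4, 11.3], [0, 0, 0]],
    [[0, -40, 15.2], [0, 0, 0]],
    [[0, -47.5, 19.6], [0, 0, 0]],
    [[0, -54.7, 24.3], [0, 0, 0]],
    [[0, -61.7, 29.3], [0, 0, 0]],
    [[0, -68.4, 34.7], [0, 0, 0]],
    [[0, -74.8, 40.4], [0, 0, 0]],
  ],
)

```text
time: 41.0
tool_pos: [460.7, 241.7, 198.0]
tcp_rot: [-180.0, 0.0, 142.9]
ft_force: [4.1, -4.5, 0.1]
finger_gap: 8.6
grip_force: 33.3
```

```bash
python3 arc.py 6.8 "(52.9,105.6)" "[.7,.6,.5,.4,.3,.2,.1,0]"
```

```text
meas rel [ 53.3 106.6] F radial? -1.1 [ 4.1 -4.5  0.1] lat 1.6
0.7 0.3 0.5
0.6 -11.6 12.8
0.5 -22.3 26.3
0.4 -31.5 40.8
0.3 -39.3 56.1
0.2 -45.5 72.1
0.1 -50.0 88.7
0 -52.9 105.6
```

Call:
jog_arm(
  rows=[
    [[0, -5.8, 6.2], [0, 0, 0]],
    [[0, -11.6, 12.8], [0, 0, 0]],
    [[0, -17.1, 19.4], [0, 0, 0]],
    [[0, -22.3, 26.3], [0, 0, 0]],
    [[0, -27, 33.4], [0, 0, 0]],
    [[0, -31.5, 40.8], [0, 0, 0]],
    [[0, -35.6, 48.4], [0, 0, 0]],
    [[0, -39.3, 56.1], [0, 0, 0]],
    [[0, -42.5, 64], [0, 0, 0]],
    [[0, -45.5, 72.1], [0, 0, 0]],
  ],
)

```text
time: 42.0
tool_pos: [433.2, 205.4, 125.7]
tcp_rot: [-180.0, 0.0, 142.9]
ft_force: [4.1, -4.6, 0.3]
finger_gap: 8.6
grip_force: 35.0
```

Call:
jog_arm(
  rows=[
    [[0, -2, 6], [0, 0, 0]],
    [[0, -3.7, 12], [0, 0, 0]],
    [[0, -4.5, 16.6], [0, 0, 0]],
    [[0, -5.5, 21], [0, 0, 0]],
    [[0, -6.3, 25], [0, 0, 0]],
    [[0, -6.7, 28], [0, 0, 0]],
    [[0, -7, 30], [0, 0, 0]],
    [[0, -7, 31], [0, 0, 0]],
    [[0, -7, 31], [0, 0, 0]],
  ],
)

```text
time: 42.9
tool_pos: [428.5, 199.6, 94.5]
tcp_rot: [-179.9, -0.0, 142.9]
ft_force: [3.5, -6.6, -0.4]
finger_gap: 8.5
grip_force: 35.3
```

```bash
python3 arc.py 6.8 "(0.4,2.5)" "[.1,0]"
```

```text
meas rel [0.3 3.1] F radial? -3.1 [ 3.5 -6.6 -0.4] lat 1.9
0.1 2.5 -14.4
0 -0.4 2.5
```

Slowly down until contact shows in the force.

Call:
jog_arm(
  rows=[
    [[0, 0, 0.7], [0, 0, 0]],
    [[0, 0, 1.4], [0, 0, 0]],
    [[0, 0, 2], [0, 0, 0]],
    [[0, 0, 2], [0, 0, 0]],
    [[0, 0, 2], [0, 0, 0]],
  ],
)

```text
time: 43.4
tool_pos: [428.5, 199.4, 92.8]
tcp_rot: [-179.9, -0.0, 142.9]
ft_force: [0.3, -7.2, 3.2]
finger_gap: 8.4
grip_force: 35.7
```

Call:
jog_arm(
  rows=[
    [[0, 0, 0.7], [0, 0, 0]],
    [[0, 0, 1.4], [0, 0, 0]],
    [[0, 0, 2], [0, 0, 0]],
    [[0, 0, 2], [0, 0, 0]],
    [[0, 0, 2], [0, 0, 0]],
  ],
)

```text
time: 43.9
tool_pos: [428.3, 199.2, 91.1]
tcp_rot: [-179.8, -0.0, 142.9]
ft_force: [-3.0, -8.6, 7.2]
finger_gap: 8.6
grip_force: 36.1
```

```bash
cat > lid.py <<'E'
from h import *
p,P=cloud("scene"); h=cv2.cvtColor(p,cv2.COLOR_BGR2HSV).astype(int)
m=(h[...,1]>150)&((h[...,0]<8)|(h[...,0]>172))&(P[...,2]>70)&(P[...,1]>100)&(abs(P[...,0]-490)<200)
Q=P[m]; u=(Q[:,:2]-[531.7,333.8])@[.602,.798]; k=(u>-130)&(u<-5)&(abs((Q[:,:2]-[491,280])@[-.798,.602])<135)&(Q[:,2]>78)
for u0 in (-120,-90,-60,-30): 
    s=k&(abs(u-u0)<10); print(u0,np.median(Q[s,2]).round(2),s.sum())
a=np.polyfit(u[k],Q[k,2],1); print("angle",-np.arctan(a[0]),a[1])
E
python3 lid.py
```

```text
-120 81.77 1052
-90 82.33 1147
-60 82.93 1236
-30 83.5 1348
angle -0.019174363947697972 84.07412631646157
```

```bash
python3 - <<'E'
import h
from h import *
p0=cv2.imread("pics/scene0.png");d0=np.load("pics/scene0.npy")
src=open("lid.py").read().replace('cloud("scene")','cloud("scene",p0,d0)'); exec(src)
E
```

```text
-120 83.31 1060
-90 83.55 1169
-60 83.66 1258
-30 83.93 1381
angle -0.006232694568388329 84.08970412353966
```

The lid lies at or below its initial shut plane. Releasing and retreating.

Call:
jog_arm(
  rows=[
    [[0, 0, 0], [0, 0, 0]],
    [[0, 0, 0], [0, 0, 0]],
    [[0, 0, 0], [0, 0, 0]],
    [[0, 0, 0], [0, 0, 0]],
    [[0, 0, 0], [0, 0, 0]],
    [[0, 0, -10], [0, 0, 0]],
    [[0, 0, -40], [0, 0, 0]],
    [[0, 0, -80], [0, 0, 0]],
    [[0, 0, -120], [0, 0, 0]],
    [[0, 0, -150], [0, 0, 0]],
  ],
  grip=32,
)

```text
time: 44.95
tool_pos: [430.0, 200.6, 245.3]
tcp_rot: [179.8, 0.1, 142.9]
ft_force: [-0.1, 0.2, -1.0]
finger_gap: 32.3
grip_force: 0.0
```

Call:
jog_arm(
  rows=[
    [[0, 0, 0], [0, 0, 0]],
    [[0, 0, 0], [0, 0, 0]],
    [[0, 0, 0], [0, 0, 0]],
  ],
)

```text
time: 45.25
tool_pos: [428.8, 200.2, 240.5]
tcp_rot: [-179.9, -0.1, 142.9]
ft_force: [-0.2, -0.2, -1.2]
finger_gap: 32.0
grip_force: 0.0
```

```bash
python3 lid.py; python3 - <<'E'
from h import *
q,_=r.snapshot("scene"); cv2.imwrite("pics/end.png",q)
E
```

```text
-120 83.25 1056
-90 83.43 1176
-60 83.71 1266
-30 83.87 1362
angle -0.006799746529904503 84.08666408799131
```

View pics/end.png

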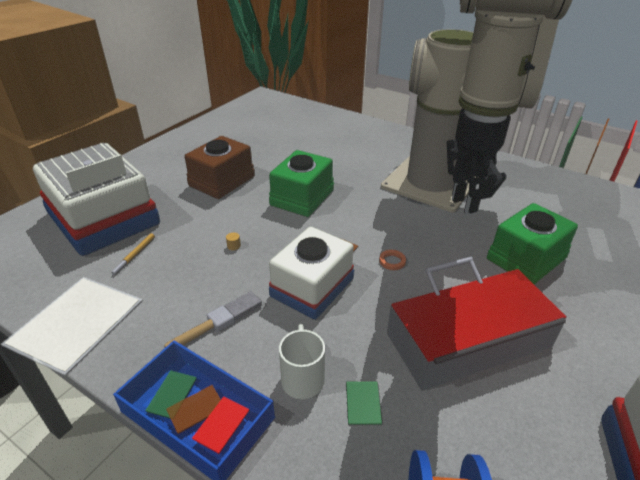

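The lid (480,315) is shut exactly as at the start, the bystanders are in place and the arm is clear.

```bash
python3 -c "
from bench import r
print(r.hand_in())"
```

```text
the job is handed in; nothing more can be done
None
```

The job is handed in, though no verdict came back: only the yellow and red jars were present; each was held pressed on the mixer pad for over 3 seconds, yellow then red, and set upright in the chest, the lid was eased shut, and no bystander was visibly moved.

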